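# Prop the guard flap and unload the tip rack

### The arm

A 6-joint arm with a two-finger parallel gripper is mounted at the origin on the work surface. World frame = base frame: x ahead of the robot, y to its left, z up, the work surface at z = 0. Lengths are in m, angles in degrees, forces in N, time in s.
With the tool pointing down it reaches from about 0.425 to 0.925 m from the base axis. Payload 12.5 kg.
Tool frame: the origin (TCP) lies midway between the tips of the shut fingers; the grasp point (between the pads) lies 19 mm behind it (ctrl.hold_point_z is the distance from the TCP to the grasp point, in m); x points along the fingers, y is the direction in which the jaws open and shut, and the axes are right-handed (so a half turn about x gives the same grasp; the last joint's range is limited). The gripper opens to 85 mm and grips with 20 to 120 N. Pads are 22 mm wide; open, the fingers measure 114 mm over their backs; the gripper's body (76 mm by 85 mm) begins 54 mm behind the grasp point. The pads swing forward as they close: fully open they stand 13 mm farther back than shut.
Start: joints at [-78.931, 28.126, 89.318, -0, 62.55, -6.05], TCP at [0.184, -0.597, 0.231] pointing down, gripper open.
Joint ranges: [-177.58, 177.58], [-47.91, 125.51], [2.72, 160], [-65.01, 245.01], [3.68, 167.84], [-153.87, 153.87]. Speed limits (degrees/s): [127.2, 127.2, 159.86, 180, 180, 180].

### API

Orientations are given as [roll, pitch, yaw] about the fixed x, y, z axes, in that order (R = Rz(yaw) Ry(pitch) Rx(roll)).
In Python, from bench import ctrl gives the robot as it stands.
- The arm moves only by the shell command python3 -m pendant 'ROWS' [OPENING]. ROWS is JSON, one flat list of numbers, 4 for each row, row after row: the shift along the world's x, y, z in m, then the turn about the world's z in rad. A call has 1 to 12 rows; each row shifts and turns the pose as measured when the row begins; what a row does not reach is not made up. A row lasts 1/8 s, in which the tool goes at most 62.5 mm and 10.7 degrees, less where a joint would pass 70% of its speed; a pose out of reach is approached as far as the arm can. A call is refused whole if a number of a shift passes 0.0625 or a number of a turn 0.188, either way. A call with a gripper value outside its range is refused whole. OPENING is the gripper command: -1 is shut, 1 is fully open, values between are in proportion, set as the call begins (- or left out, the last holds). The fingers move at their own pace and stop on an object; the grip force is fixed at half the most. Time passes only in rows, so rows that do not move let the fingers close. It gives the time, the measured TCP pose, the force and the opening at its end, in the units of the state.
- ctrl.sense(): the state, without advancing time (a new reading comes with each control period).
- ctrl.capture(name): name is "side" or "top"; returns a dict with "frame" (480x640x3 uint8, blue, green, red), "depth" (480x640 float32, m along the optical axis (not along the pixel's ray), 0 where there is no reading), "fx", "fy", "cx", "cy" (pixels), "extrinsics" (4x4, takes a point from world to camera coordinates). Camera axes: x right, y down, z forward; pixel columns grow to the right and rows downward; lengths in m; the calibration is good to about 2 mm. A picture is of the moment at which its call begins.
- ctrl.close_job(): hands the job in, once; it reports no verdict.
The state is a dict: "time_s": time; "qpos": joint angles; "joint_vel": joint speeds; "joint_efforts": joint torques, N m; "position": TCP position; "tcp_rot": TCP orientation; "ft_force": force on the tool from outside, world axes, zero at the start; "ft_torque": the same for the moment, N m; "finger_gap": finger opening in m.
Only numpy, scipy, OpenCV 4.12 (cv2) and the standard library are available. Lean on these libraries where they do the work, as an engineer would, in place of code of your own. Each camera call takes 0.05 s, during which the arm holds its last target.

### The job

Lift the damped guard flap of the loading bay by its bar handle, swing up the prop stay beside it and settle the flap down onto the stay until the stay's tip sits fully home in the flap's catch. Then take the narrow tip rack out of the bay, keeping it upright, and set it down flat inside the empty aluminium carrier tray. Leave the flap propped on its stay and do not disturb the other things on the bench.

Things in the scene. Friction and masses are not known exactly. Their poses are not given: they have to be found in the camera images.
- flap (a joint): opening of the guard flap (rad): 0 shut and level, 1.53 upper stop, 1.30 propped. A smoked panel in an aluminium frame, 142 mm wide, 170 mm from hinge to free edge, 0.2 kg, hinged along the bay's far edge. A damper (2.6 N m per rad/s) slows it both ways and it never stays up by itself: let go at the upper stop, it sinks past 1.4 rad in about 17 s, past 1.0 in 33 s.
- stay (a joint): angle of the prop stay (rad): 0 level, pointing along the bay's +x; grows as the tip swings up and back towards the robot; limit 1.35; 0.94 when the propped flap sits on it. Its pivot is stiff (0.1 N m), so it stays where it is left. With the flap above 1.4, leave it between 0.80 and 0.94, then push the flap down on it (see flap_catch).
- bay: the loading bay: a dark box open at the top, fixed. Origin on the bench directly below the middle of the hinge axis; x points from the flap's free edge to its hinge (away from the robot at yaw 0), y left along the hinge. Rim 90 mm high, front at x = -170; inside x = -158 to 10 mm, 132 mm wide, inner floor 30 mm above the bench. Behind the hinge a housing 92 mm high, to x = 130 mm.
- flap_hinge (a point): middle of the flap's hinge axis, 94 mm above the bench; the axis runs along the bay's y
- flap_handle (a point): middle of the flap's bar handle: a round steel bar 12 mm thick, 112 mm free between its arms, parallel to the hinge, 210 mm from the hinge axis in the plane of the flap; 34 mm clear between the bar and the free edge. It swings with the flap.
- flap_catch (a point): on the flap: the home of the stay tip's centre, 120 mm from the hinge axis, 9 mm under the flap's mid plane, bay y = 118. The catch is a plate jutting from the flap's left edge with a 21 mm deep wall under it on the free-edge side. Pushed down (5 N or more at the handle, besides the damper), the flap makes the tip slide outward to the wall; there it stops firmly.
- stay_pivot (a point): pivot of the stay on a bracket at the bay's left: 150 mm before the hinge (bay x = -150), bay y = 118, 59 mm above the bench; its axis is parallel to the hinge
- stay_grip (a point): a point on the axis of the stay 90 mm from its pivot, in the middle of its black rubber sleeve (14 mm thick, 70 mm long). The stay is a straight steel rod 9 mm thick; 38 mm clear between sleeve and bay wall, 50 mm below it.
- stay_tip (a point): centre of the stay's ball tip (12 mm ball), 184 mm from the pivot
- rack_center (a point): centre, half-way up, of the narrow tip rack standing on the bay's floor: a pale plastic block 120 mm long (its x) by 46 mm wide (its y, the width to grip) by 50 mm high, with four rows of black tip ends flush in its top; 0.11 to 0.21 kg. The propped flap leans over it, so a wide hand coming straight down can meet it: lean the hand some 15 to 20 degrees towards the robot.
- carrier_in (a point): centre of the inner floor (4 mm above the bench) of the aluminium carrier tray, fixed to the bench: inside 150 mm (its x) by 80 mm (its y), rim 14 mm above the bench
- tip_box: bystander: large pale tip box 85 x 125 x 60 mm; origin under its centre, as for all bystanders
- reagent_bottle: bystander: white bottle, 60 mm wide, 140 mm high
- jar: bystander: amber jar, 60 mm wide, 60 mm high
- pipette: bystander: hand pipette lying down, about 260 mm long
- plate_stack: bystander: three stacked well plates, 85 x 127 x 44 mm
- tube_block: bystander: grey tube block 70 x 100 x 45 mm
- beaker: bystander: glass beaker, 64 mm wide, 80 mm high
Not all that is in view belongs to the job. Several things look just like the part that bears carrier_in: the one meant starts farthest to the robot's right.

How it is judged:
By the outcome, as a careful person would: the job done as asked, in the order asked, and still so for the second after the job is handed in, with the robot touching nothing.
It also fails if it takes over 72 s, if anything falls off the work surface, if the arm or the gripper's body presses on something with over 40 N, if the wrist force passes 120 N, or if a joint passes its speed limit or range.

## Working session

There is one attempt and no reset: what is moved stays moved. The work goes in short steps, Python scripts to look and compute and a shell command to move; the robot and the scene stay as the last step left them, time stands still between calls to the robot, and variables do not carry over. Pictures are saved under pics/ and viewed, and the job is handed in when it is done.

```bash
ls -la; mkdir -p pics; cat > h.py <<'E'
import numpy as np, cv2
from bench import ctrl
def cap(name,fn):
    c=ctrl.capture(name); cv2.imwrite('pics/'+fn+'.png',c['frame']); np.savez('pics/'+fn+'.npz',**{k:c[k] for k in c}); return c
def world(c,u,v,d=None):
    if d is None:
        w=c['depth'][int(v)-1:int(v)+2,int(u)-1:int(u)+2]; d=np.median(w[w>0])
    p=np.array([(u-c['cx'])/c['fx']*d,(v-c['cy'])/c['fy']*d,d,1])
    return (np.linalg.inv(c['extrinsics'])@p)[:3]
def atz(c,u,v,z):
    E=np.linalg.inv(c['extrinsics']); o=E[:3,3]; r=E[:3,:3]@np.array([(u-c['cx'])/c['fx'],(v-c['cy'])/c['fy'],1]); return o+r*(z-o[2])/r[2]
def proj(c,p):
    q=c['extrinsics']@np.append(p,1); return c['fx']*q[0]/q[2]+c['cx'],c['fy']*q[1]/q[2]+c['cy']
def load(fn): return dict(np.load('pics/'+fn+'.npz'))
def crop(fn,u0,v0,u1,v1,out,k=None):
    im=cv2.imread('pics/'+fn+'.png')[v0:v1,u0:u1]; k=k or min(800/(u1-u0),600/(v1-v0)); cv2.imwrite('pics/'+out+'.png',cv2.resize(im,None,fx=k,fy=k,interpolation=cv2.INTER_CUBIC)); print(k)
E
python3 - <<'E'
from h import *
for n in('top','side'):
    c=cap(n,n+'0'); print(n,c['fx'],c['cx'],c['cy'],np.round(c['extrinsics'],3).tolist())
s=ctrl.sense(); print(s)
E
```

```text
total 12
drwxr-xr-x  3 agent agent 4096 Dec  6 23:44 .
drwxr-xr-x 23 root  root  4096 Dec  6 23:44 ..
drwxr-xr-x  2 agent agent 4096 Dec  6 23:44 pics
top 566.1659952020024 322.41042644470735 239.88988085974935 [[0.029, -1.0, -0.001, -0.024], [-0.997, -0.029, -0.069, 0.55], [0.068, 0.003, -0.998, 1.367], [0.0, 0.0, 0.0, 1.0]]
side 579.9114256574463 324.54417041199605 232.9875601116855 [[-0.79, -0.613, 0.003, 0.429], [-0.477, 0.61, -0.633, 0.306], [0.386, -0.501, -0.774, 1.461], [0.0, 0.0, 0.0, 1.0]]
{'time_s': 0.1, 'qpos': array([-7.89305465e+01,  2.81591227e+01,  8.93464138e+01, -6.84535658e-04,
        6.25493475e+01, -6.04969966e+00]), 'joint_vel': array([-0.0694061 , -0.05427012,  0.07760728,  0.05288423,  0.07448326,
        0.03388703]), 'joint_efforts': array([ 2.11547493e-03, -6.19445372e+01, -2.62026715e+01, -1.27323292e-04,
        2.90687349e-03, -1.43174663e-05]), 'position': array([ 0.18396346, -0.59710565,  0.23080453]), 'tcp_rot': array([-95.41588498,  89.94511263, 101.70358407]), 'ft_force': array([-0.72626958,  0.42986554,  0.45180971]), 'ft_torque': array([-0.01689564,  0.01310018,  0.00048359]), 'finger_gap': 0.08523830681177046}
```

View pics/top0.png

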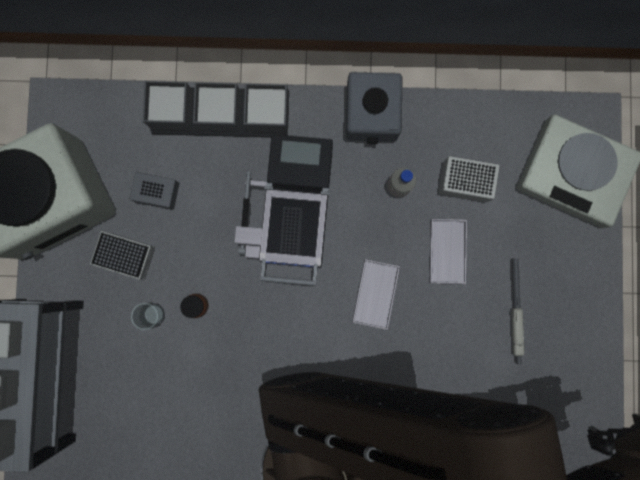

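View pics/side0.png

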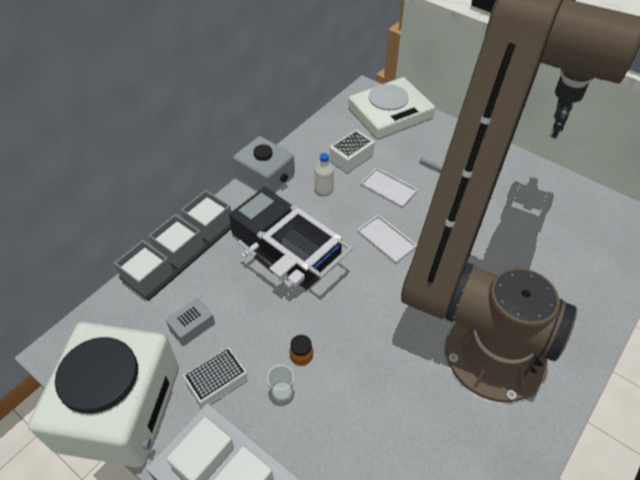

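The top view shows the bay at about (290,215) with its bar handle at (288,280) and the stay at (247,210). Trays stand at (376,295) and (449,252), and the right-hand one looks like the target. The arm could still be hiding another.

```bash
python3 - <<'E'
from h import *
crop('top0',220,130,340,300,'tz'); crop('top0',340,200,500,340,'tz2'); crop('side0',220,170,380,320,'sz')
c=load('top0')
for u,v in [(449,252),(431,221),(465,221),(467,283),(432,282),(376,295),(265,280),(314,281)]: print(u,v,np.round(world(c,u,v),3),np.round(atz(c,u,v,.014),3))
E
```

```text
3.5294117647058822
4.285714285714286
4.0
449 252 [ 0.531 -0.321  0.006] [ 0.53  -0.319  0.014]
431 221 [ 0.606 -0.274  0.011] [ 0.605 -0.274  0.014]
465 221 [ 0.608 -0.358  0.011] [ 0.608 -0.357  0.014]
467 283 [ 0.456 -0.368  0.   ] [ 0.456 -0.364  0.014]
432 282 [ 0.456 -0.28   0.008] [ 0.456 -0.279  0.014]
376 295 [ 0.42  -0.144  0.004] [ 0.42  -0.143  0.014]
265 280 [0.449 0.121 0.095] [0.449 0.129 0.014]
314 281 [0.45  0.008 0.098] [0.45  0.009 0.014]
```

View pics/tz.png

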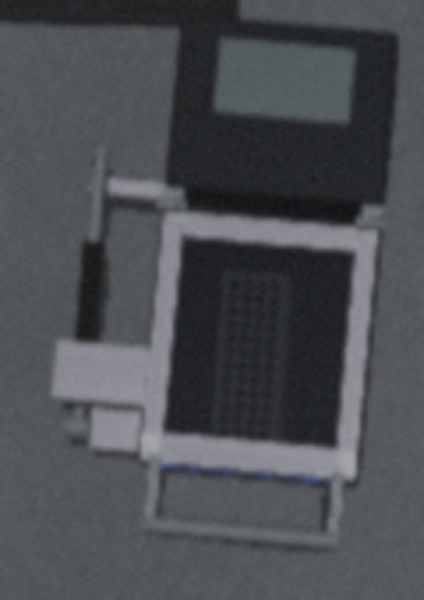

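View pics/tz2.png

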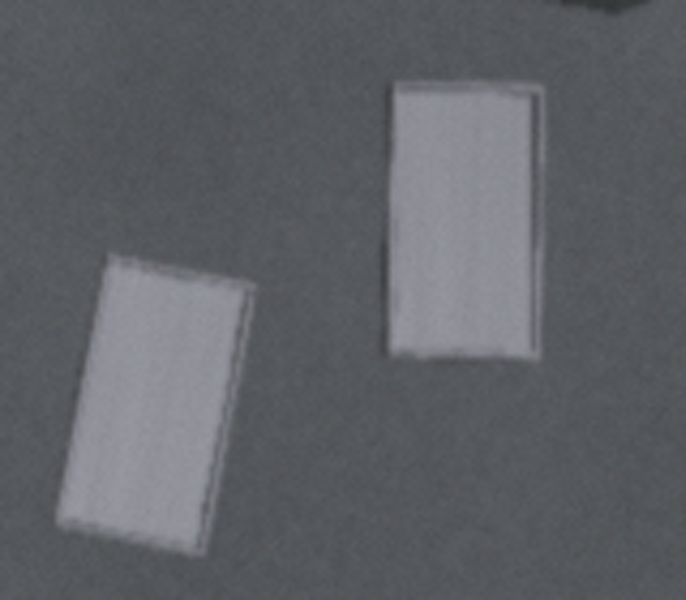

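View pics/sz.png

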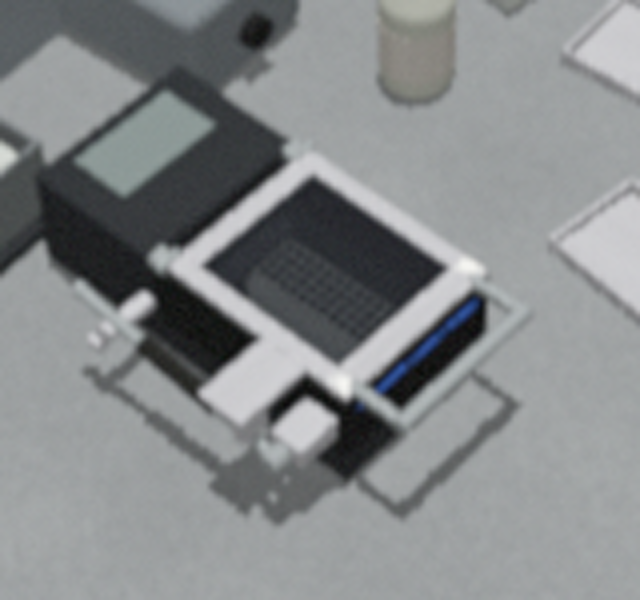

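```bash
python3 - <<'E'
from h import *
c=load('top0')
k=3.5294
n=dict(hL=(150,525),hR=(338,541),TL=(163,212),TR=(380,231),BR=(357,482),BL=(142,462),stfar=(100,150),stmid=(90,290),sttip=(75,425),catch1=(55,342),catch2=(52,397),catch1r=(150,347),brk=(115,430),rTL=(226,270),rTR=(290,275),rBL=(213,430))
for a,(x,y) in n.items():
    u,v=220+x/k,130+y/k
    d=world(c,u,v); print(a,np.round(d,4),np.round(atz(c,u,v,.094),4))
P={a:atz(c,220+x/k,130+y/k,.098)[:2] for a,(x,y) in n.items()}
for a,b in (('TR','TL'),('BR','BL'),('hR','hL')):
    d=P[b]-P[a]; print(a,b,np.linalg.norm(d),np.degrees(np.arctan2(-d[0],d[1])))
for a,b in (('BL','TL'),('BR','TR')):
    d=P[b]-P[a]; print(a,b,np.linalg.norm(d),np.degrees(np.arctan2(d[1],d[0])))
E
```

```text
hL [0.4517 0.1265 0.0983] [0.4517 0.127  0.094 ]
hR [0.4449 0.0039 0.0987] [0.4449 0.004  0.094 ]
TL [0.6584 0.1264 0.0899] [0.6578 0.1259 0.094 ]
TR [ 0.6495 -0.0175  0.0932] [ 0.6494 -0.0175  0.094 ]
BR [ 0.4856 -0.0069  0.0019] [ 0.4837 -0.0072  0.094 ]
BL [0.493  0.1352 0.0807] [0.4926 0.1337 0.094 ]
stfar [0.6991 0.17   0.0876] [0.6979 0.1691 0.094 ]
stmid [0.6067 0.1746 0.076 ] [0.6047 0.1721 0.094 ]
sttip [0.5169 0.1828 0.064 ] [0.5155 0.1785 0.094 ]
catch1 [ 0.5779  0.2087 -0.0009] [0.5697 0.1937 0.094 ]
catch2 [0.5389 0.2088 0.0019] [0.5334 0.1943 0.094 ]
catch1r [0.5682 0.1313 0.0939] [0.5682 0.1312 0.094 ]
brk [0.5142 0.1554 0.0679] [0.513  0.1521 0.094 ]
rTL [0.6202 0.0829 0.0964] [0.6205 0.0831 0.094 ]
rTR [0.6186 0.0409 0.0932] [0.6185 0.0409 0.094 ]
rBL [0.5148 0.0879 0.0955] [0.5149 0.088  0.094 ]
TR TL 0.1432658353580406 -3.365095667115545
BR BL 0.14079938898538075 -3.6237669379381012
hR hL 0.12277159435924832 -3.162174498200073
BL TL 0.1648706424392151 -2.6871167868561074
BR TR 0.1654955676253362 -3.5440915444347616
```

```bash
cat >> h.py <<'E'
def bay(h,yaw,p):
    c,s=np.cos(yaw),np.sin(yaw); x,y,z=p; return np.array([h[0]+c*x-s*y,h[1]+s*x+c*y,z])
def flap(h,yaw,a,r,y,n=0): # r from hinge, n normal (up when shut)
    return bay(h,yaw,(-r*np.cos(a)+n*np.sin(a),y,.094+r*np.sin(a)+n*np.cos(a)))
def overlay(fn,h,yaw,a,sa,out,box,extra=()):
    c=load(fn); im=cv2.imread('pics/'+fn+'.png'); u0,v0,u1,v1=box; k=min(800/(u1-u0),600/(v1-v0))
    im=cv2.resize(im[v0:v1,u0:u1],None,fx=k,fy=k,interpolation=cv2.INTER_CUBIC)
    def L(ps,col,cl=False):
        q=np.array([[(proj(c,p)[0]+.5-u0)*k-.5,(proj(c,p)[1]+.5-v0)*k-.5] for p in ps]).round().astype(np.int32)
        cv2.polylines(im,[q],cl,col,1)
    L([flap(h,yaw,a,210,0)] if 0 else [flap(h,yaw,a,.21,-.056),flap(h,yaw,a,.21,.056)],(0,255,0))
    L([flap(h,yaw,a,.17,-.071),flap(h,yaw,a,.17,.071),flap(h,yaw,a,0,.071),flap(h,yaw,a,0,-.071)],(0,0,255),True)
    pv=np.array([-.15,.118,.059]); L([bay(h,yaw,pv),bay(h,yaw,pv+.184*np.array([np.cos(sa),0,np.sin(sa)]))],(255,255,0))
    L([bay(h,yaw,(x,y,.092)) for x,y in((.13,-.07),(.13,.07))],(255,0,255))
    for e in extra: L(e,(0,165,255),True)
    cv2.imwrite('pics/'+out+'.png',im)
E
python3 - <<'E'
from h import *
h=(.659,.0535);y=np.radians(-3.3)
overlay('top0',h,y,0,.12,'o1',(220,130,340,300)); overlay('side0',h,y,0,.12,'o2',(220,170,380,320))
s=ctrl.sense(); from scipy.spatial.transform import Rotation as R
print(R.from_euler('xyz',s['tcp_rot'],degrees=True).as_matrix().round(3))
E
```

```text
[[-0.     0.294 -0.956]
 [ 0.001 -0.956 -0.294]
 [-1.    -0.001 -0.   ]]
```

View pics/o1.png

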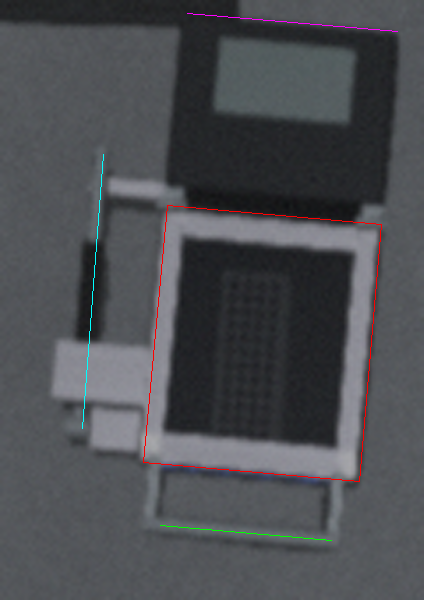

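View pics/o2.png

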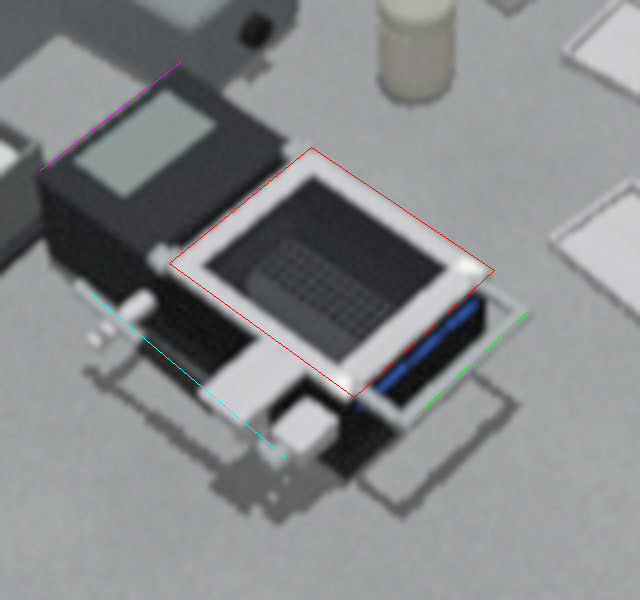

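The overlay fits within about 2 mm, taking hinge ≈ (0.659, 0.055), bay yaw ≈ -3.4° and stay ≈ 0.12 rad. Next I approach the handle.

```bash
python3 -m pendant '[0.044,0.041,0,0.1, 0.044,0.041,0,0.1, 0.044,0.041,0,0.1, 0.044,0.041,0,0.1, 0.044,0.041,0,0.1, 0.044,0.041,0,0.1, 0,0.06,-0.01,0.1, 0,0.06,-0.01,0.1, 0,0.06,-0.01,0.1, 0,0.06,-0.01,0.1, 0,0.06,-0.01,0.1, 0,0.06,-0.01,0.1]' -0.3
cat > st.py <<'E'
from h import *
from scipy.spatial.transform import Rotation as R
s=ctrl.sense(); M=R.from_euler('xyz',s['tcp_rot'],degrees=True).as_matrix()
h=(.659,.055);y=np.radians(-3.4)
d=s['position'][:2]-h; c,sn=np.cos(y),np.sin(y)
print('t',round(s['time_s'],2),'pos',s['position'].round(4),'bay',np.round([c*d[0]+sn*d[1],-sn*d[0]+c*d[1]],4),'jawyaw %.4f rad'%np.arctan2(M[1,1],M[0,1]),'xax',M[:,0].round(3),'F',s['ft_force'].round(1),'gap',round(s['finger_gap'],4),'q',s['qpos'].round(0))
E
python3 st.py
```

```text
time_s: 1.6
position: [0.4525, 0.0243, 0.1664]
tcp_rot: [-104.9, 89.9, 162.8]
ft_force: [1.5, -0.3, -0.7]
finger_gap: 0.0299
t 1.6 pos [0.4525 0.0243 0.1664] bay [-0.2043 -0.0429] jawyaw -0.0400 rad xax [-0.002  0.001 -1.   ] F [ 1.5 -0.3 -0.7] gap 0.0299 q [ -5.  20. 117.   0.  44.  -3.]
```

```bash
python3 -m pendant '[-0.003,0.043,0,-0.019, 0,0,-0.045,0, 0,0,-0.046,0, 0,0,0,0]'; python3 st.py; python3 - <<'E'
from h import *
cap('top','t1');cap('side','s1')
E
```

```text
time_s: 2.1
position: [0.4486, 0.073, 0.0732]
tcp_rot: [-112.5, 89.9, 154.6]
ft_force: [-0.7, -0.0, 0.8]
finger_gap: 0.0296
t 2.1 pos [0.4486 0.073  0.0732] bay [-0.2111  0.0055] jawyaw -0.0508 rad xax [-0.002  0.001 -1.   ] F [-0.7 -0.   0.8] gap 0.0296 q [  1.  29. 122.   0.  29.   4.]
```

View pics/t1.png

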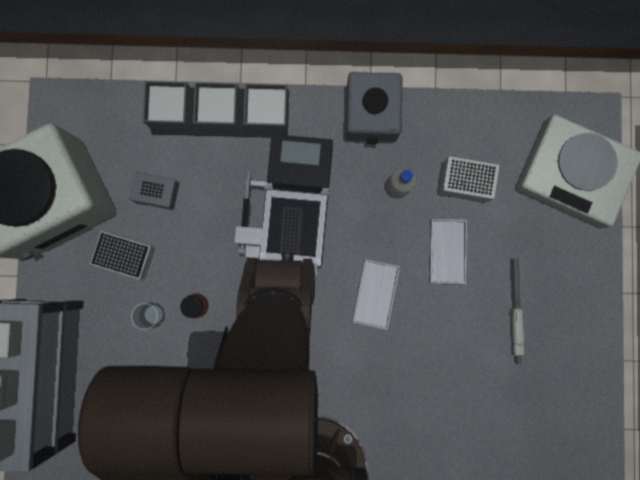

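View pics/s1.png

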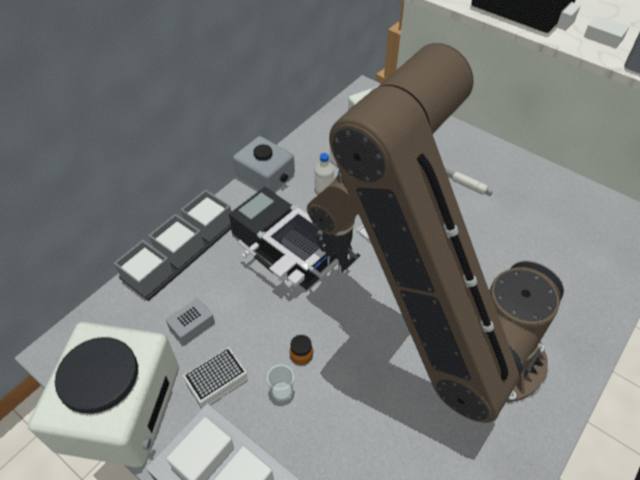

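With the arm moved, the top view shows only two trays. These are (376,295) and (449,252). The second is the farther to the robot's right, so it is the target, as the earlier enlarged crop confirms. The gripper stands over the bar with no contact, so I close it.

```bash
python3 -m pendant '[0,0,0,0, 0,0,0,0, 0,0,0,0, 0,0,0,0]' -1; python3 st.py
```

```text
time_s: 2.7
position: [0.4534, 0.0725, 0.0803]
tcp_rot: [99.3, 89.2, 6.2]
ft_force: [1.6, 2.2, -2.8]
finger_gap: 0.0097
t 2.7 pos [0.4534 0.0725 0.0803] bay [-0.2063  0.0053] jawyaw -0.0532 rad xax [ 0.014  0.001 -1.   ] F [ 1.6  2.2 -2.8] gap 0.0097 q [  1.  29. 121.   0.  30.   4.]
```

```bash
python3 -m pendant '[0,0,0,0, 0,0,0,0]'; python3 st.py; python3 - <<'E'
from h import *
cap('side','s2'); crop('s2',260,200,380,300,'s2z')
E
```

```text
time_s: 2.95
position: [0.4535, 0.0725, 0.0805]
tcp_rot: [99.3, 89.2, 6.2]
ft_force: [1.3, 1.4, -2.0]
finger_gap: 0.0099
t 2.95 pos [0.4535 0.0725 0.0805] bay [-0.2062  0.0053] jawyaw -0.0533 rad xax [ 0.014  0.002 -1.   ] F [ 1.3  1.4 -2. ] gap 0.0099 q [  1.  29. 121.   0.  30.   4.]
6.0
```

View pics/s2z.png

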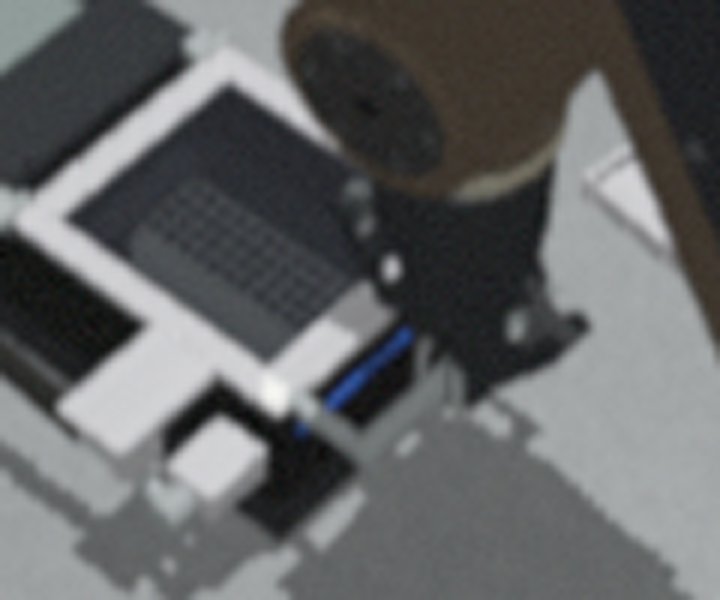

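```bash
python3 -m pendant '[0,0,0.0084,0, 0,0,0.0084,0, 0.001,0,0.0084,0, 0.001,0,0.0084,0, 0.001,0,0.0084,0, 0.002,0,0.0083,0]'; python3 st.py; python3 - <<'E'
from h import *
cap('side','s3'); crop('s3',220,160,380,300,'s3z')
E
```

```text
time_s: 3.75
position: [0.4605, 0.0721, 0.1328]
tcp_rot: [97.4, 89.1, 4.3]
ft_force: [3.9, -0.5, -6.4]
finger_gap: 0.0098
t 3.75 pos [0.4605 0.0721 0.1328] bay [-0.1992  0.0053] jawyaw -0.0536 rad xax [ 0.016  0.001 -1.   ] F [ 3.9 -0.5 -6.4] gap 0.0098 q [  1.  23. 118.   0.  38.   4.]
4.285714285714286
```

View pics/s3z.png

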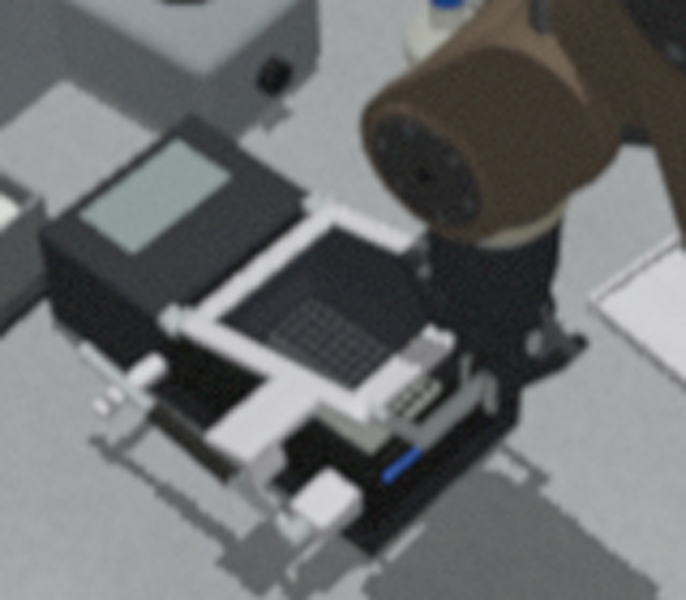

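```bash
python3 -m pendant '[0.0022,0,0.0081,0, 0.0026,0,0.008,0, 0.0029,0,0.0079,0, 0.0032,0,0.0078,0, 0.0035,0,0.0076,0, 0.0038,0,0.0075,0, 0.0041,0,0.0073,0, 0.0044,0,0.0072,0, 0.0047,-0.0003,0.007,0, 0.0049,-0.0003,0.0068,0, 0.0052,-0.0003,0.0066,0, 0.0055,-0.0003,0.0064,0]'; python3 st.py
```

```text
time_s: 5.3
position: [0.5073, 0.069, 0.222]
tcp_rot: [80.5, 89.6, -12.5]
ft_force: [6.1, 0.1, -12.8]
finger_gap: 0.0095
t 5.3 pos [0.5073 0.069  0.222 ] bay [-0.1522  0.005 ] jawyaw -0.0534 rad xax [ 0.007 -0.002 -1.   ] F [  6.1   0.1 -12.8] gap 0.0095 q [  0.  19. 106.  -0.  54.   4.]
```

```bash
python3 -m pendant '[0.0058,-0.0003,0.0061,0, 0.006,-0.0003,0.0059,0, 0.0063,-0.0003,0.0056,0, 0.0065,-0.0003,0.0054,0, 0.0067,-0.0003,0.0051,0, 0.0069,-0.0003,0.0048,0, 0.0071,-0.0004,0.0045,0, 0.0072,-0.0004,0.0043,0, 0.0074,-0.0004,0.004,0, 0.0076,-0.0004,0.0037,0, 0.0077,-0.0004,0.0034,0, 0.0078,-0.0004,0.003,0]'; python3 st.py
```

```text
time_s: 6.8
position: [0.5919, 0.0637, 0.2816]
tcp_rot: [-33.8, 89.7, -126.8]
ft_force: [-4.3, -2.3, -8.9]
finger_gap: 0.0094
t 6.8 pos [0.5919 0.0637 0.2816] bay [-0.0675  0.0047] jawyaw -0.0529 rad xax [-0.003 -0.004 -1.   ] F [-4.3 -2.3 -8.9] gap 0.0094 q [-0. 23. 90. -0. 67.  3.]
```

```bash
python3 -m pendant '[0.008,-0.0004,0.0022,0, 0.0081,-0.0005,0.002,0, 0.0082,-0.0005,0.0017,0, 0.0082,-0.0005,0.0014,0, 0.0083,-0.0005,0.001,0, 0.0084,-0.0005,0.0006,0]'; python3 st.py;python3 - <<'E'
from h import *
cap('side','s4'); crop('s4',220,110,400,300,'s4z')
E
```

```text
time_s: 7.55
position: [0.6432, 0.0604, 0.2944]
tcp_rot: [-37.0, 89.7, -130.0]
ft_force: [-5.9, -1.9, -1.1]
finger_gap: 0.0093
t 7.55 pos [0.6432 0.0604 0.2944] bay [-0.0161  0.0044] jawyaw -0.0529 rad xax [-0.003 -0.004 -1.   ] F [-5.9 -1.9 -1.1] gap 0.0093 q [-0. 27. 81. -0. 72.  3.]
3.1578947368421053
```

View pics/s4z.png

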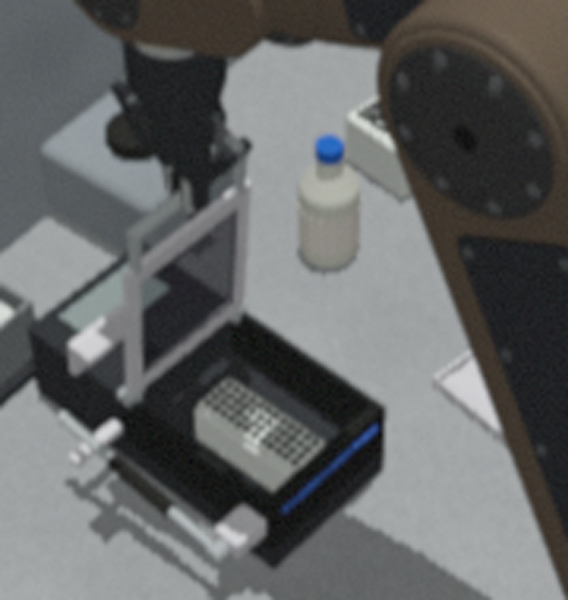

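```bash
python3 -m pendant '[0.008,-0.0005,0.0003,0, 0.004,-0.0002,0.0001,0]'; python3 st.py;  python3 -m pendant '[0.003,-0.0002,0,0, 0.003,-0.0002,0,0]'; python3 st.py
```

```text
time_s: 7.85
position: [0.6549, 0.0596, 0.2956]
tcp_rot: [-57.0, 89.5, -150.0]
ft_force: [-23.6, -2.2, 4.3]
finger_gap: 0.0093
t 7.85 pos [0.6549 0.0596 0.2956] bay [-0.0044  0.0044] jawyaw -0.0529 rad xax [-0.007 -0.004 -1.   ] F [-23.6  -2.2   4.3] gap 0.0093 q [-0. 28. 79. -0. 73.  3.]
time_s: 8.1
position: [0.6548, 0.0596, 0.2956]
tcp_rot: [-77.5, 88.6, -170.5]
ft_force: [-25.4, -2.7, 2.9]
finger_gap: 0.0093
t 8.1 pos [0.6548 0.0596 0.2956] bay [-0.0044  0.0044] jawyaw -0.0524 rad xax [-0.024 -0.004 -1.   ] F [-25.4  -2.7   2.9] gap 0.0093 q [-0. 29. 79. -0. 74.  3.]
```

```bash
python3 - <<'E'
from h import *
cap('side','s5'); cap('top','t5')
h=(.661,.055);y=np.radians(-3.4)
overlay('s5',h,y,1.53,.12,'s5o',(220,130,380,320)); overlay('t5',h,y,1.53,.12,'t5o',(220,130,340,300))
E
```

```text
(no output)
```

View pics/s5o.png

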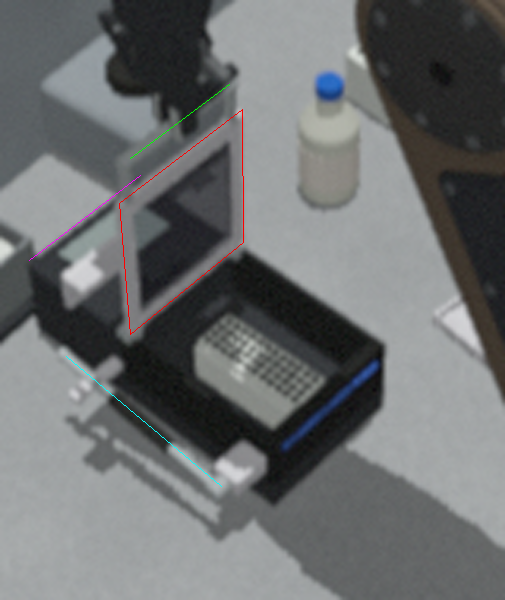

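View pics/t5o.png

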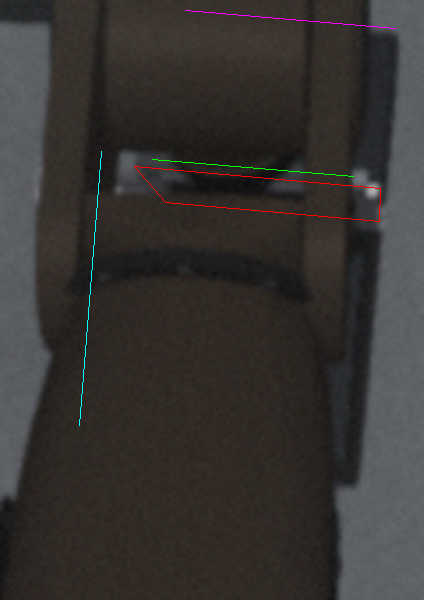

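```bash
python3 - <<'E'
from h import *
c=load('s1')
for u,v in [(312,210),(320,212),(326,222),(334,235),(322,232),(345,215),(345,228),(350,240)]: print(u,v,world(c,u,v).round(3))
c=load('s4')
crop('s4',240,60,420,200,'s4w')
for x,y in [(180,150)]: pass
E
```

```text
312 210 [0.473 0.138 0.342]
320 212 [0.451 0.137 0.351]
326 222 [0.433 0.138 0.33 ]
334 235 [0.435 0.104 0.249]
322 232 [0.475 0.098 0.225]
345 215 [0.386 0.132 0.382]
345 228 [0.414 0.09  0.277]
350 240 [0.412 0.068 0.212]
4.285714285714286
```

View pics/s4w.png

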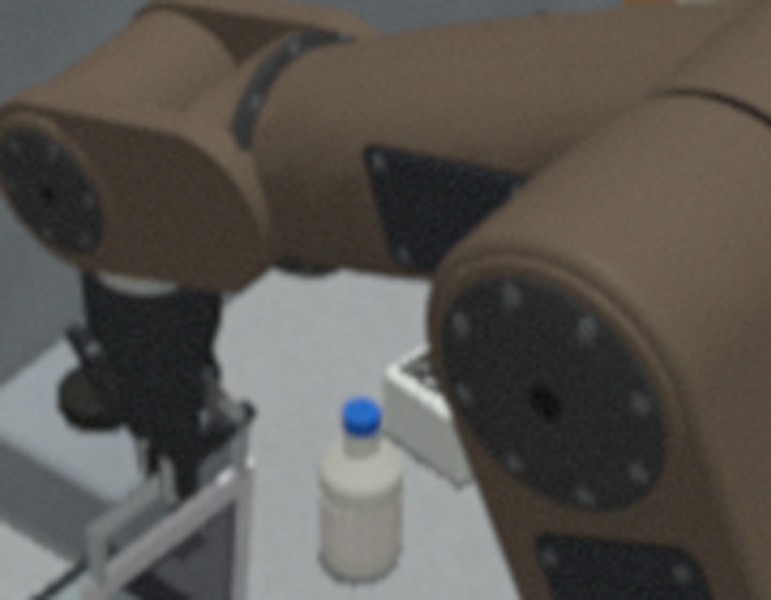

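```bash
python3 -m pendant '[-0.004,0,0,0, 0,0,0,0, 0,0,0.05,0, -0.009,0.013,0.01,0.174, -0.009,0.013,0,0.174, -0.009,0.013,0,0.174, -0.009,0.013,0,0.174, -0.009,0.013,0,0.174, -0.009,0.013,0,0.174, -0.009,0.013,0,0.174, -0.009,0.013,0,0.174, -0.009,0.014,0,0.174]' -0.3; python3 st.py; python3 - <<'E'
from h import *
c=load('s5')
for x,y in [(195,350),(235,315),(325,378),(278,408)]:
    p=atz(c,220+x/3.158,130+y/3.158,.08); d=p[:2]-np.array([.661,.055]); a=np.radians(-3.4); print(p.round(4),np.round([np.cos(a)*d[0]+np.sin(a)*d[1],-np.sin(a)*d[0]+np.cos(a)*d[1]],4))
E
```

```text
time_s: 9.7
position: [0.577, 0.1831, 0.366]
tcp_rot: [8.7, 88.9, 8.3]
ft_force: [-0.6, 0.4, 0.1]
finger_gap: 0.0301
t 9.7 pos [0.577  0.1831 0.366 ] bay [-0.0894  0.1231] jawyaw 1.5646 rad xax [ 0.02   0.003 -1.   ] F [-0.6  0.4  0.1] gap 0.0301 q [ 11.  20.  82.  -0.  77. -78.]
[0.6161 0.0973 0.08  ] [-0.0473  0.0395]
[0.614  0.0456 0.08  ] [-0.0464 -0.0121]
[0.5085 0.0521 0.08  ] [-0.1521 -0.012 ]
[0.5201 0.1018 0.08  ] [-0.1434  0.0383]
```

```bash
python3 -m pendant '[-0.001,-0.005,-0.05,-0.053, 0,0,-0.055,0, 0,0,-0.055,0, 0,0,-0.05,0, 0,0,-0.04,0]'; python3 st.py; python3 - <<'E'
from h import *
cap('side','s6'); crop('s6',200,130,380,310,'s6z')
E
```

```text
time_s: 10.32
position: [0.5813, 0.1811, 0.1166]
tcp_rot: [13.5, 87.5, 10.3]
ft_force: [1.8, 1.4, 0.4]
finger_gap: 0.0297
t 10.32 pos [0.5813 0.1811 0.1166] bay [-0.0851  0.1213] jawyaw 1.5152 rad xax [ 0.044  0.008 -0.999] F [1.8 1.4 0.4] gap 0.0297 q [ 11.  34. 100.  -0.  44. -76.]
3.3333333333333335
```

View pics/s6z.png

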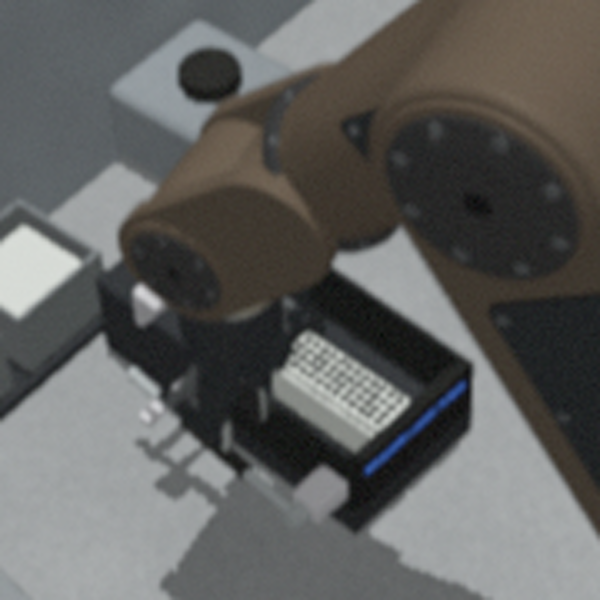

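```bash
python3 -m pendant '[-0.006,-0.003,-0.02,0, 0,0,-0.02,0, 0,0,-0.018,0, 0,0,0,0]'; python3 st.py; python3 -m pendant '[0,0,0,0, 0,0,0,0, 0,0,0,0]' -1;python3 st.py
```

```text
time_s: 10.88
position: [0.5771, 0.1787, 0.0546]
tcp_rot: [14.0, 87.4, 10.8]
ft_force: [-1.0, -1.0, -0.3]
finger_gap: 0.0296
t 10.88 pos [0.5771 0.1787 0.0546] bay [-0.0891  0.1187] jawyaw 1.5152 rad xax [ 0.044  0.008 -0.999] F [-1.  -1.  -0.3] gap 0.0296 q [ 11.  38. 103.  -0.  36. -76.]
time_s: 11.25
position: [0.5778, 0.1815, 0.057]
tcp_rot: [17.0, 87.2, 13.9]
ft_force: [-0.1, -4.7, -3.9]
finger_gap: 0.011
t 11.25 pos [0.5778 0.1815 0.057 ] bay [-0.0886  0.1215] jawyaw 1.5157 rad xax [ 0.047  0.012 -0.999] F [-0.1 -4.7 -3.9] gap 0.011 q [ 11.  38. 103.   0.  36. -76.]
```

```bash
python3 -m pendant '[-0.0009,0,0.0054,0, -0.0014,0,0.0053,0, -0.0019,0,0.0052,0, -0.0024,0,0.005,0, -0.0029,0.0002,0.0047,0, -0.0033,0.0002,0.0044,0, -0.0037,0.0002,0.0041,0, -0.0041,0.0002,0.0038,0, 0,0,0,0]'; python3 st.py; python3 - <<'E'
from h import *
cap('side','s7')
h=(.661,.055);y=np.radians(-3.4)
overlay('s7',h,y,1.5,.84,'s7o',(200,120,380,310))
E
```

```text
time_s: 12.38
position: [0.5536, 0.1828, 0.0986]
tcp_rot: [19.6, 87.4, 16.4]
ft_force: [-0.4, 0.4, 0.1]
finger_gap: -0.0001
t 12.38 pos [0.5536 0.1828 0.0986] bay [-0.1128  0.1213] jawyaw 1.5136 rad xax [ 0.043  0.013 -0.999] F [-0.4  0.4  0.1] gap -0.0001 q [ 12.  33. 104.   0.  40. -75.]
```

View pics/s7o.png

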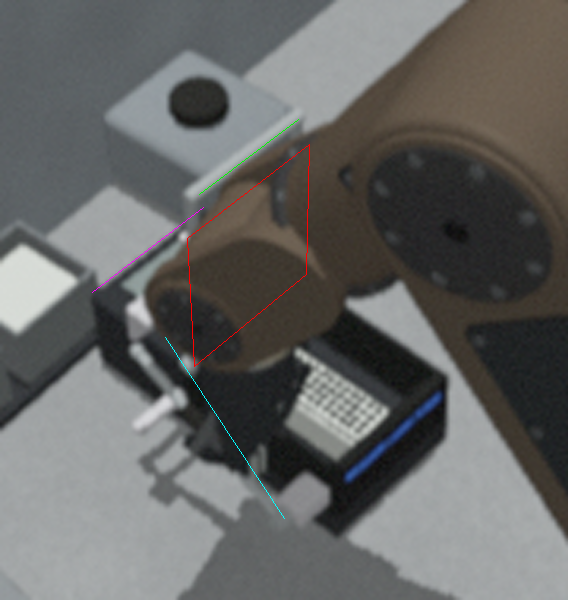

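```bash
python3 -m pendant '[-0.03,-0.01,0.06,0, -0.05,-0.05,0.03,0, -0.05,-0.05,0,0]' -0.3; python3 - <<'E'
from h import *
cap('side','s8')
cap('top','t8')
h=(.661,.055);y=np.radians(-3.4)
overlay('s8',h,y,1.5,.4,'s8o',(200,120,380,310))
overlay('t8',h,y,1.5,.4,'t8o',(220,130,340,300))
E
```

```text
time_s: 12.8
position: [0.4406, 0.0873, 0.1784]
tcp_rot: [18.2, 87.4, 15.1]
ft_force: [0.8, -0.8, -1.2]
finger_gap: 0.0299
```

View pics/s8o.png

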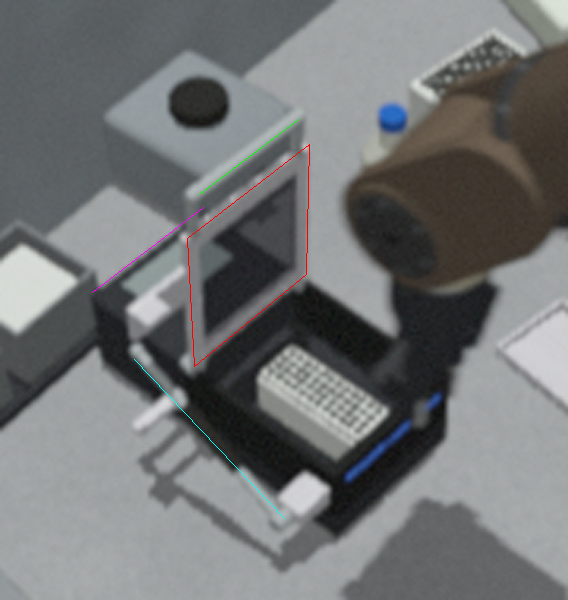

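View pics/t8o.png

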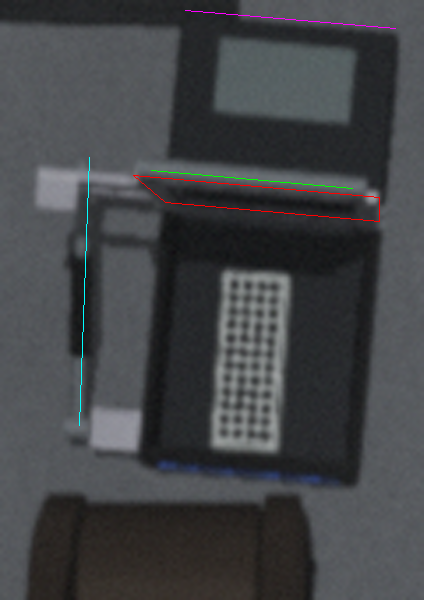

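```bash
sed -i 's/h=(.659,.055)/h=(.661,.0565)/' st.py; python3 -m pendant '[0.045,0.03,0,0, 0.045,0.03,0,0, 0.04,0.025,0,0, 0,0,0,0]'; python3 st.py
```

```text
time_s: 13.4
position: [0.5727, 0.1728, 0.1788]
tcp_rot: [18.5, 87.4, 15.0]
ft_force: [0.1, 0.0, -0.9]
finger_gap: 0.03
t 13.4 pos [0.5727 0.1728 0.1788] bay [-0.095   0.1109] jawyaw 1.5099 rad xax [ 0.044  0.012 -0.999] F [ 0.1  0.  -0.9] gap 0.03 q [ 10.  28.  98.   0.  51. -76.]
```

```bash
python3 -m pendant '[0.009,0.0065,-0.02,0, 0,0,-0.03,0, 0,0,-0.03,0, 0,0,-0.02,0, 0,0,0,0]'; python3 st.py
```

```text
time_s: 14.02
position: [0.5815, 0.1791, 0.0761]
tcp_rot: [18.0, 87.4, 14.5]
ft_force: [0.3, -0.0, 0.5]
finger_gap: 0.0297
t 14.03 pos [0.5815 0.1791 0.0761] bay [-0.0867  0.1177] jawyaw 1.5099 rad xax [ 0.044  0.012 -0.999] F [ 0.3 -0.   0.5] gap 0.0297 q [ 11.  37. 101.   0.  39. -76.]
```

```bash
python3 -m pendant '[0,0,-0.007,0, 0,0,0,0]'; python3 -m pendant '[0,0,0,0, 0,0,0,0, 0,0,0,0]' -1; python3 st.py
```

```text
time_s: 14.28
position: [0.5819, 0.1791, 0.0702]
tcp_rot: [17.8, 87.3, 14.3]
ft_force: [0.4, -0.2, -0.5]
finger_gap: 0.0298
time_s: 14.65
position: [0.5822, 0.1815, 0.0716]
tcp_rot: [20.1, 87.1, 16.7]
ft_force: [0.9, -3.1, -3.5]
finger_gap: 0.0123
t 14.65 pos [0.5822 0.1815 0.0716] bay [-0.0861  0.1201] jawyaw 1.5104 rad xax [ 0.049  0.015 -0.999] F [ 0.9 -3.1 -3.5] gap 0.0123 q [ 11.  37. 102.   0.  38. -76.]
```

```bash
python3 -m pendant '[-0.0016,0,0.0034,0, -0.0018,0,0.0033,0, -0.002,0,0.0032,0, -0.0022,0,0.0031,0, -0.0023,0,0.003,0, -0.0025,0,0.0029,0, 0,0,0,0]'; python3 st.py; python3 - <<'E'
from h import *
cap('side','s9')
h=(.661,.0565);y=np.radians(-3.4)
overlay('s9',h,y,1.5,.8,'s9o',(200,120,380,310))
E
```

```text
time_s: 15.52
position: [0.5675, 0.1822, 0.0905]
tcp_rot: [21.7, 87.2, 18.3]
ft_force: [-1.7, 3.4, -6.3]
finger_gap: 0.0121
t 15.53 pos [0.5675 0.1822 0.0905] bay [-0.1008  0.1199] jawyaw 1.5108 rad xax [ 0.046  0.015 -0.999] F [-1.7  3.4 -6.3] gap 0.0121 q [ 11.  35. 103.   1.  40. -76.]
```

View pics/s9o.png

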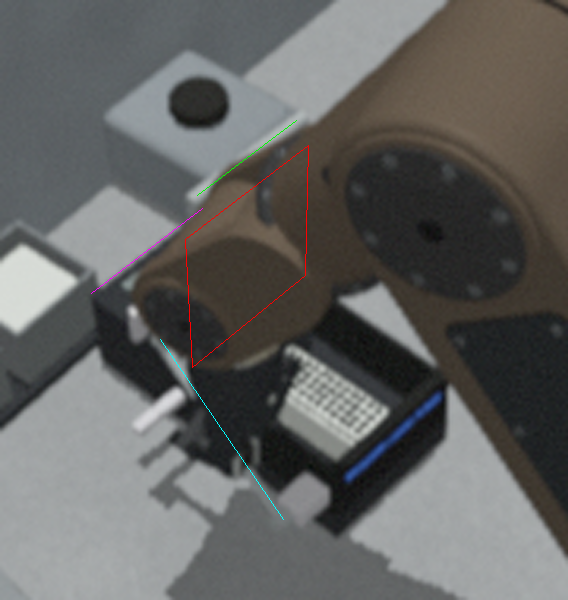

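```bash
python3 -m pendant '[-0.0026,0,0.0026,0, -0.0028,0,0.0025,0, 0,0,0,0]'; python3 st.py; python3 - <<'E'
from h import *
c=cap('side','s10')
h=(.661,.0565);y=np.radians(-3.4)
overlay('s10',h,y,1.5,.87,'s10o',(230,210,300,290))
E
```

```text
time_s: 15.95
position: [0.5615, 0.1825, 0.0955]
tcp_rot: [22.4, 87.3, 18.9]
ft_force: [-1.6, 3.9, -5.6]
finger_gap: 0.012
t 15.95 pos [0.5615 0.1825 0.0955] bay [-0.1068  0.1199] jawyaw 1.5108 rad xax [ 0.045  0.016 -0.999] F [-1.6  3.9 -5.6] gap 0.012 q [ 11.  34. 103.   1.  40. -76.]
```

View pics/s10o.png

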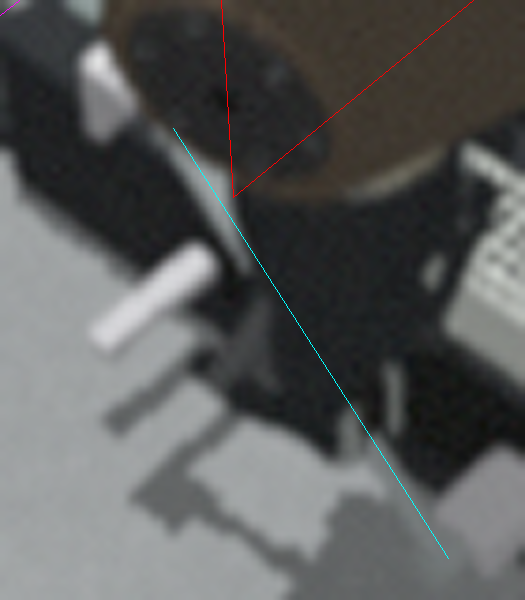

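```bash
python3 -m pendant '[0,0,0,0, 0,0,0,0, -0.01,0,0.05,0, -0.05,-0.04,0.06,-0.17, -0.04,-0.04,0.06,-0.17]' -0.2; python3 - <<'E'
from h import *
c=cap('side','s11');cap('top','t11')
h=(.661,.0565);y=np.radians(-3.4)
overlay('s11',h,y,1.48,.87,'s11o',(200,120,380,310))
overlay('t11',h,y,1.48,.87,'t11o',(220,130,340,300))
E
```

```text
time_s: 16.62
position: [0.4859, 0.1221, 0.2362]
tcp_rot: [21.3, 87.2, -2.2]
ft_force: [1.2, -0.7, 0.7]
finger_gap: 0.0344
```

View pics/s11o.png

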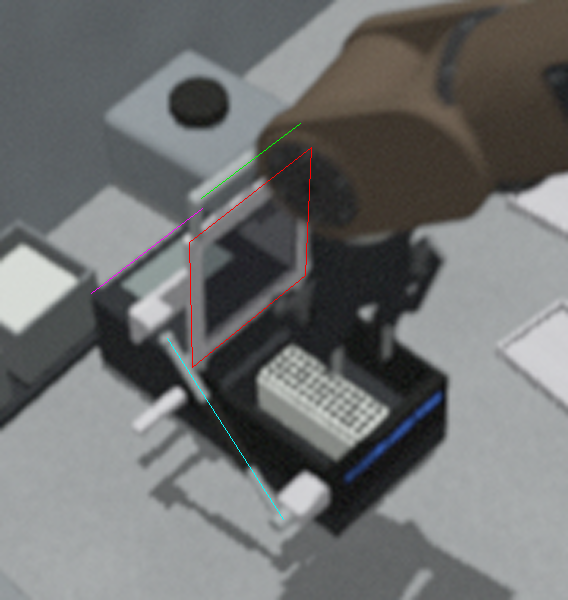

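View pics/t11o.png

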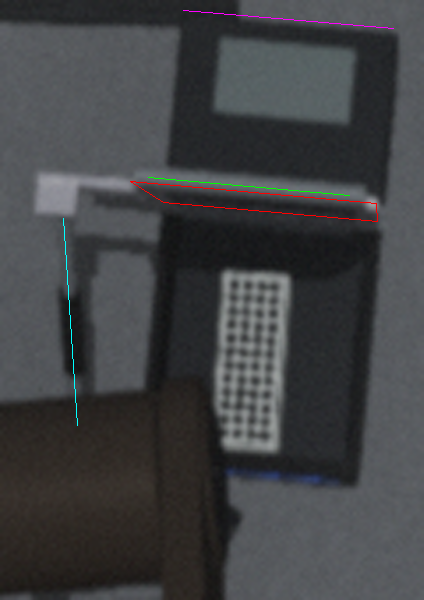

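```bash
python3 -m pendant '[0,0,0.06,-0.17, 0,0,0.055,-0.17, 0.022,-0.009,0,-0.17, 0.022,-0.009,0,-0.17, 0.022,-0.009,0,-0.17, 0.022,-0.009,0,-0.17, 0.022,-0.009,0,-0.17, 0.022,-0.009,0,-0.04, 0.01,-0.005,0,0, 0,0,0,0]' 0; python3 st.py
```

```text
time_s: 17.98
position: [0.6357, 0.0599, 0.3554]
tcp_rot: [26.4, 86.5, -69.4]
ft_force: [-0.8, -0.3, 0.3]
finger_gap: 0.0425
t 17.98 pos [0.6357 0.0599 0.3554] bay [-0.0255  0.0019] jawyaw -0.1010 rad xax [ 0.021 -0.056 -0.998] F [-0.8 -0.3  0.3] gap 0.0425 q [ 1. 24. 78. -3. 77.  7.]
```

```bash
python3 -m pendant '[0.004,0,-0.025,0.04, 0,0,-0.025,0, 0,0,-0.022,0]'; python3 st.py; python3 -m pendant '[0,0,0,0, 0,0,0,0, 0,0,0,0, 0,0,0,0]' -1; python3 st.py;  python3 - <<'E'
from h import *
c=cap('side','s12'); crop('s12',200,80,380,310,'s12z')
E
```

```text
time_s: 18.35
position: [0.6386, 0.061, 0.2837]
tcp_rot: [29.9, 86.5, -63.3]
ft_force: [-0.1, -1.4, 0.1]
finger_gap: 0.0428
t 18.35 pos [0.6386 0.061  0.2837] bay [-0.0227  0.0031] jawyaw -0.0551 rad xax [ 0.028 -0.055 -0.998] F [-0.1 -1.4  0.1] gap 0.0428 q [ 1. 27. 84. -3. 68.  5.]
time_s: 18.85
position: [0.6373, 0.0616, 0.284]
tcp_rot: [28.5, 86.5, -64.6]
ft_force: [0.9, -0.9, -7.4]
finger_gap: 0.0103
t 18.85 pos [0.6373 0.0616 0.284 ] bay [-0.0239  0.0036] jawyaw -0.0531 rad xax [ 0.026 -0.055 -0.998] F [ 0.9 -0.9 -7.4] gap 0.0103 q [ 1. 26. 84. -3. 68.  5.]
2.608695652173913
```

View pics/s12z.png

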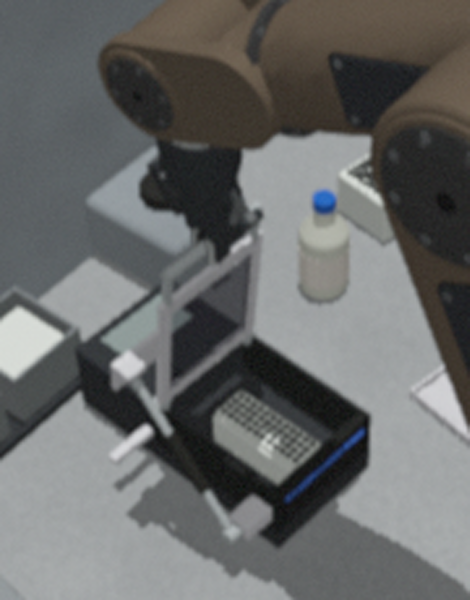

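```bash
python3 -m pendant '[-0.006,0.0003,-0.0008,0, -0.006,0.0003,-0.001,0, -0.006,0.0003,-0.0012,0, -0.006,0.0003,-0.0014,0]'; python3 st.py; python3 -m pendant '[-0.004,0.0002,-0.001,0, -0.003,0.0002,-0.0008,0]'; python3 st.py
```

```text
time_s: 19.4
position: [0.6143, 0.063, 0.2802]
tcp_rot: [35.0, 86.3, -58.1]
ft_force: [6.4, 0.6, -7.8]
finger_gap: 0.01
t 19.4 pos [0.6143 0.063  0.2802] bay [-0.047   0.0037] jawyaw -0.0530 rad xax [ 0.034 -0.055 -0.998] F [ 6.4  0.6 -7.8] gap 0.01 q [ 1. 24. 88. -3. 66.  5.]
time_s: 19.65
position: [0.6074, 0.0635, 0.2784]
tcp_rot: [37.3, 86.2, -55.8]
ft_force: [6.6, 0.1, -10.4]
finger_gap: 0.01
t 19.65 pos [0.6074 0.0635 0.2784] bay [-0.054   0.0038] jawyaw -0.0529 rad xax [ 0.037 -0.054 -0.998] F [  6.6   0.1 -10.4] gap 0.01 q [ 1. 24. 89. -3. 65.  6.]
```

```bash
python3 -m pendant '[-0.003,0.0002,-0.0008,0, -0.003,0.0002,-0.0008,0]'; python3 st.py; python3 -m pendant '[0,0,0,0]'; python3 st.py; python3 - <<'E'
from h import *
c=cap('side','s13');cap('top','t13')
h=(.661,.0565);y=np.radians(-3.4)
overlay('s13',h,y,1.3,.94,'s13o',(220,140,360,300))
E
```

```text
time_s: 19.9
position: [0.6043, 0.0636, 0.2777]
tcp_rot: [44.2, 85.8, -48.9]
ft_force: [20.5, -2.3, -11.0]
finger_gap: 0.0101
t 19.9 pos [0.6043 0.0636 0.2777] bay [-0.057   0.0037] jawyaw -0.0527 rad xax [ 0.048 -0.055 -0.997] F [ 20.5  -2.3 -11. ] gap 0.0101 q [ 1. 23. 90. -4. 64.  6.]
time_s: 20.02
position: [0.6055, 0.0635, 0.2779]
tcp_rot: [46.6, 85.7, -46.5]
ft_force: [9.2, 1.0, -10.5]
finger_gap: 0.01
t 20.02 pos [0.6055 0.0635 0.2779] bay [-0.0558  0.0037] jawyaw -0.0527 rad xax [ 0.052 -0.054 -0.997] F [  9.2   1.  -10.5] gap 0.01 q [ 1. 23. 90. -4. 64.  6.]
```

View pics/s13o.png

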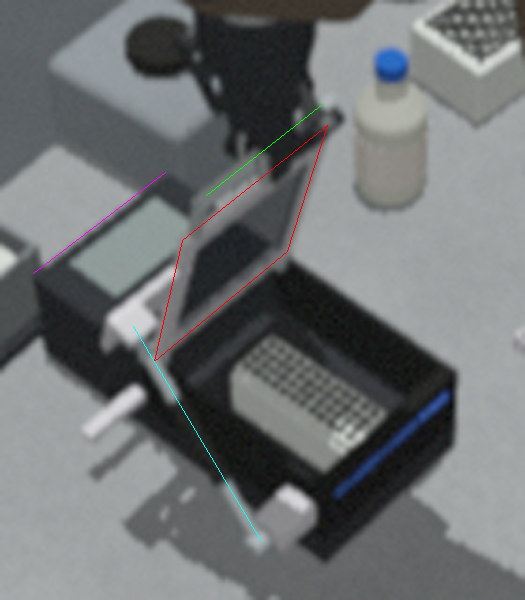

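```bash
python3 -m pendant '[-0.003,0.0002,-0.0008,0, -0.004,0.0002,-0.001,0]'; python3 st.py; python3 -m pendant '[-0.004,0.0002,-0.001,0, -0.004,0.0002,-0.001,0]'; python3 st.py
```

```text
time_s: 20.38
position: [0.6038, 0.0635, 0.2775]
tcp_rot: [54.2, 85.0, -39.0]
ft_force: [27.6, -0.8, -13.2]
finger_gap: 0.0099
t 20.38 pos [0.6038 0.0635 0.2775] bay [-0.0575  0.0036] jawyaw -0.0526 rad xax [ 0.068 -0.055 -0.996] F [ 27.6  -0.8 -13.2] gap 0.0099 q [ 1. 23. 91. -4. 62.  6.]
time_s: 20.62
position: [0.6036, 0.0635, 0.2774]
tcp_rot: [61.9, 84.0, -31.2]
ft_force: [29.6, 0.1, -14.5]
finger_gap: 0.0099
t 20.62 pos [0.6036 0.0635 0.2774] bay [-0.0578  0.0035] jawyaw -0.0525 rad xax [ 0.09  -0.054 -0.994] F [ 29.6   0.1 -14.5] gap 0.0099 q [ 1. 23. 92. -4. 61.  6.]
```

```bash
python3 -m pendant '[0.002,0,0,0, 0,0,0,0, 0,0,0.03,0, 0,0,0.04,0, -0.05,0,0.02,0, -0.05,0,0,0]' 0; python3 st.py; python3 - <<'E'
from h import *
c=cap('side','s14');cap('top','t14')
h=(.661,.0565);y=np.radians(-3.4)
overlay('s14',h,y,1.3,.94,'s14o',(220,140,360,300))
overlay('t14',h,y,1.3,.94,'t14o',(220,130,340,300))
E
```

```text
time_s: 21.38
position: [0.5027, 0.0636, 0.3716]
tcp_rot: [62.0, 83.9, -31.1]
ft_force: [0.4, 0.5, -0.6]
finger_gap: 0.0424
t 21.38 pos [0.5027 0.0636 0.3716] bay [-0.1584 -0.0023] jawyaw -0.0520 rad xax [ 0.09  -0.055 -0.994] F [ 0.4  0.5 -0.6] gap 0.0424 q [ 1.  9. 96. -3. 70.  6.]
```

View pics/s14o.png

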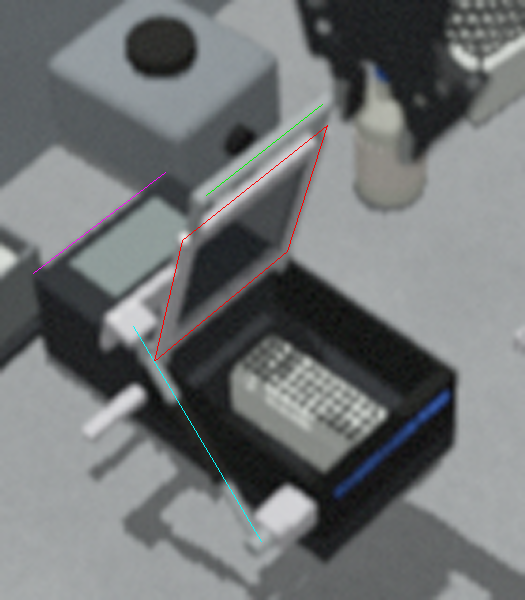

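View pics/t14o.png

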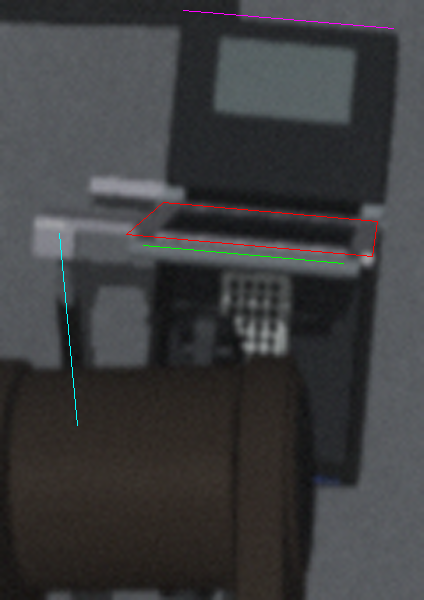

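```bash
python3 - <<'E'
from h import *
c=load('t11'); a=np.radians(-3.4)
for f,P in (('t8',[(222,270),(290,274),(278,452),(210,449)]),):
  c=load(f); Q=[]
  for x,y in P:
    p=atz(c,220+x/3.5294,130+y/3.5294,.08); d=p[:2]-np.array([.661,.0565]); b=np.round([np.cos(a)*d[0]+np.sin(a)*d[1],-np.sin(a)*d[0]+np.cos(a)*d[1]],4);Q.append(p[:2]); print(p.round(4),b)
  Q=np.array(Q); print(Q.mean(0)); e=(Q[0]+Q[1]-Q[2]-Q[3])/2; print(np.linalg.norm(e),np.degrees(np.arctan2(e[1],e[0])))
crop('t8',270,190,310,270,'t8r')
# tray floor corners
c=load('t1')
for u,v in [(431,220),(466,220),(466.5,283.5),(431.5,282.5)]: print(atz(c,u,v,.014).round(4))
crop('t1',420,210,480,295,'trz')
E
```

```text
[0.6222 0.0868 0.08  ] [-0.0405  0.0279]
[0.6209 0.0415 0.08  ] [-0.0392 -0.0174]
[0.5023 0.0456 0.08  ] [-0.1578 -0.0203]
[0.5029 0.0906 0.08  ] [-0.1598  0.0247]
[0.56206224 0.06611514]
0.11902713445219064 -1.928044872081794
7.5
[ 0.6078 -0.2738  0.014 ]
[ 0.6103 -0.3598  0.014 ]
[ 0.4545 -0.363   0.014 ]
[ 0.4545 -0.2775  0.014 ]
7.0588235294117645
```

View pics/t8r.png

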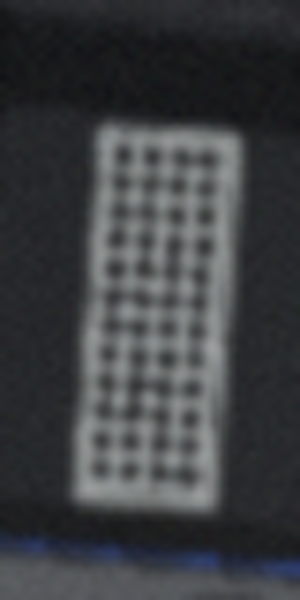

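View pics/trz.png

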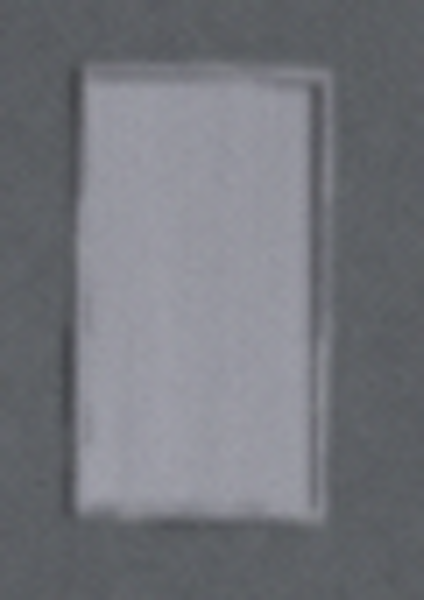

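The flap matches the 1.30 overlay and the stay matches 0.94, and the push ended at a firm stop. The tool has picked up some lean, mostly in x. After turning it would tilt the jaws, so I first take it out by pressing the closed fingertips lightly against the fixed front wall of the bay.

```bash
python3 -m pendant '[-0.05,0,-0.03,0, 0,0,-0.05,0, 0,0,-0.05,0, 0,0,-0.05,0, 0,0,-0.05,0, 0,0,-0.045,0, 0,0,-0.03,0, 0,0,0,0]' -1; python3 st.py
```

```text
time_s: 22.48
position: [0.4479, 0.0643, 0.0629]
tcp_rot: [64.4, 83.5, -28.6]
ft_force: [0.5, -0.3, 0.5]
finger_gap: 0.0002
t 22.48 pos [0.4479 0.0643 0.0629] bay [-0.2132 -0.0049] jawyaw -0.0500 rad xax [ 0.099 -0.054 -0.994] F [ 0.5 -0.3  0.5] gap 0.0002 q [  2.  30. 125. -10.  20.  14.]
```

```bash
python3 -m pendant '[0.012,0,-0.008,0, 0.006,0,0,0, 0.004,0,0,0, 0.004,0,0,0]'; python3 st.py;
```

```text
time_s: 22.98
position: [0.4778, 0.0643, 0.0581]
tcp_rot: [65.7, 83.2, -27.3]
ft_force: [0.2, -0.0, 0.3]
finger_gap: -0.0
t 22.98 pos [0.4778 0.0643 0.0581] bay [-0.1834 -0.003 ] jawyaw -0.0498 rad xax [ 0.105 -0.054 -0.993] F [ 0.2 -0.   0.3] gap -0.0 q [  2.  31. 122.  -9.  21.  13.]
```

```bash
python3 -m pendant '[0.004,0,0,0, 0.004,0,0,0, 0.004,0,0,0]'; python3 st.py;
```

```text
time_s: 23.35
position: [0.4809, 0.0643, 0.058]
tcp_rot: [59.7, 84.2, -33.3]
ft_force: [-20.7, 2.4, 19.1]
finger_gap: 0.0001
t 23.35 pos [0.4809 0.0643 0.058 ] bay [-0.1803 -0.0029] jawyaw -0.0504 rad xax [ 0.085 -0.056 -0.995] F [-20.7   2.4  19.1] gap 0.0001 q [  2.  32. 121.  -8.  23.  12.]
```

```bash
python3 -m pendant '[0.004,0,0,0, 0.004,0,0,0, 0.004,0,0,0, 0.004,0,0,0]'; python3 st.py;
```

```text
time_s: 23.85
position: [0.4803, 0.0643, 0.0577]
tcp_rot: [43.1, 85.6, -49.9]
ft_force: [-20.6, -0.0, 12.8]
finger_gap: -0.0001
t 23.85 pos [0.4803 0.0643 0.0577] bay [-0.1808 -0.0029] jawyaw -0.0512 rad xax [ 0.049 -0.059 -0.997] F [-20.6  -0.   12.8] gap -0.0001 q [  2.  32. 119.  -8.  26.  12.]
```

```bash
python3 -m pendant '[0.004,0,0,0, 0.004,0,0,0, 0.004,0,0,0, 0.004,0,0,0, 0.004,0,0,0]'; python3 st.py;
```

```text
time_s: 24.48
position: [0.4793, 0.0643, 0.0574]
tcp_rot: [6.4, 86.4, -86.6]
ft_force: [-20.7, 0.2, 17.8]
finger_gap: -0.0
t 24.48 pos [0.4793 0.0643 0.0574] bay [-0.1818 -0.003 ] jawyaw -0.0527 rad xax [ 0.004 -0.062 -0.998] F [-20.7   0.2  17.8] gap -0.0 q [  2.  33. 118.  -7.  30.  11.]
```

```bash
python3 -m pendant '[-0.02,0,0,0, 0,0,0.04,0, 0,0,0.04,0, 0,0,0.03,0.176, 0,0,0,0.176, 0,0,0,0.176, 0,0,0,0.176, 0,0,0,0.176, 0,0,0,0.176, 0,0,0,0.176, 0.01,0,0,0.176, 0.02,0,0,0.176]' 0.5; python3 st.py;
```

```text
time_s: 25.98
position: [0.4875, 0.0649, 0.174]
tcp_rot: [6.5, 86.3, 7.2]
ft_force: [-0.2, -0.6, -0.6]
finger_gap: 0.064
t 25.98 pos [0.4875 0.0649 0.174 ] bay [-0.1737 -0.0019] jawyaw 1.5836 rad xax [ 0.065  0.008 -0.998] F [-0.2 -0.6 -0.6] gap 0.064 q [ -0.  21. 114.   1.  42. -92.]
```

```bash
python3 -m pendant '[0.02,0,0,-0.047, 0.02,0,0,0, 0.02,0.001,0,0, 0.005,0,0,0, 0,0,0,0]'; python3 st.py; python3 - <<'E'
from h import *
c=cap('side','s15'); crop('s15',220,120,380,300,'s15z')
E
```

```text
time_s: 26.6
position: [0.5545, 0.0658, 0.1744]
tcp_rot: [6.8, 86.3, 5.0]
ft_force: [-0.9, -0.7, 0.2]
finger_gap: 0.0641
t 26.6 pos [0.5545 0.0658 0.1744] bay [-0.1069  0.003 ] jawyaw 1.5387 rad xax [ 0.065  0.006 -0.998] F [-0.9 -0.7  0.2] gap 0.0641 q [ -0.  25. 105.   0.  46. -89.]
3.3333333333333335
```

View pics/s15z.png

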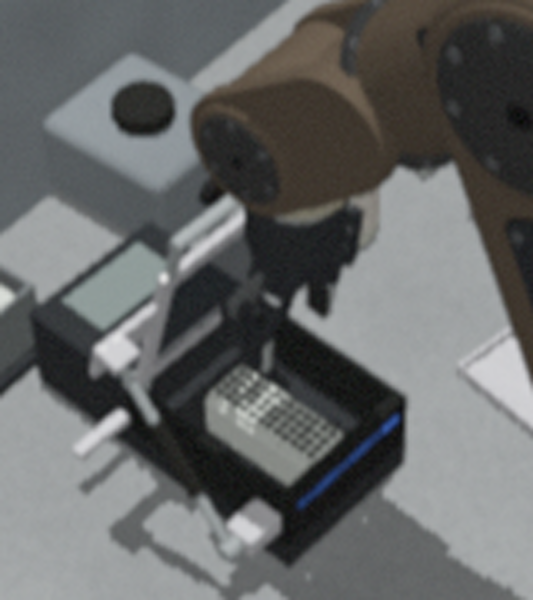

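```bash
python3 -m pendant '[-0.001,0,-0.025,0, 0,0,-0.025,0, 0,0,-0.02,0]'; python3 st.py;python3 -m pendant '[-0.001,0,-0.02,0, 0,0,-0.02,0, 0,0,-0.012,0, 0,0,0,0]'; python3 st.py
```

```text
time_s: 27.02
position: [0.552, 0.0659, 0.1048]
tcp_rot: [6.6, 86.1, 4.8]
ft_force: [-0.1, -0.7, -0.1]
finger_gap: 0.0638
t 27.02 pos [0.552  0.0659 0.1048] bay [-0.1094  0.0029] jawyaw 1.5390 rad xax [ 0.068  0.006 -0.998] F [-0.1 -0.7 -0.1] gap 0.0638 q [ -0.  31. 109.   1.  36. -89.]
time_s: 27.52
position: [0.5483, 0.0659, 0.0511]
tcp_rot: [6.8, 86.2, 5.0]
ft_force: [0.2, 0.0, -0.1]
finger_gap: 0.0643
t 27.52 pos [0.5483 0.0659 0.0511] bay [-0.1131  0.0027] jawyaw 1.5392 rad xax [ 0.065  0.006 -0.998] F [ 0.2  0.  -0.1] gap 0.0643 q [ -0.  36. 111.   1.  29. -89.]
```

```bash
python3 -m pendant '[0.005,0,-0.004,0, 0,0,0,0]'; python3 -m pendant '[0,0,0,0, 0,0,0,0, 0,0,0,0, 0,0,0,0]' -1; python3 st.py
```

```text
time_s: 27.78
position: [0.5541, 0.066, 0.048]
tcp_rot: [6.7, 86.1, 4.9]
ft_force: [-0.2, 0.1, 0.3]
finger_gap: 0.0639
time_s: 28.28
position: [0.5542, 0.0661, 0.0488]
tcp_rot: [6.7, 86.1, 4.9]
ft_force: [0.4, 2.0, -1.8]
finger_gap: 0.0453
t 28.27 pos [0.5542 0.0661 0.0488] bay [-0.1072  0.0033] jawyaw 1.5393 rad xax [ 0.068  0.006 -0.998] F [ 0.4  2.  -1.8] gap 0.0453 q [ -0.  36. 110.   1.  29. -89.]
```

```bash
python3 -m pendant '[0,0,0.006,0, 0,0,0.012,0, 0,0,0.014,0, 0,0,0.016,0]'; python3 st.py; python3 -m pendant '[-0.001,0,0.016,0, -0.002,0,0.016,0]'; python3 st.py; python3 - <<'E'
from h import *
c=cap('side','s16'); crop('s16',220,120,380,300,'s16z')
E
```

```text
time_s: 28.78
position: [0.5538, 0.066, 0.0993]
tcp_rot: [6.8, 86.2, 5.0]
ft_force: [-0.3, 0.0, -2.1]
finger_gap: 0.0445
t 28.77 pos [0.5538 0.066  0.0993] bay [-0.1076  0.0032] jawyaw 1.5392 rad xax [ 0.067  0.006 -0.998] F [-0.3  0.  -2.1] gap 0.0445 q [ -0.  31. 109.   1.  36. -89.]
time_s: 29.02
position: [0.5509, 0.066, 0.1344]
tcp_rot: [6.7, 86.1, 4.9]
ft_force: [0.1, 0.8, -2.2]
finger_gap: 0.0451
t 29.02 pos [0.5509 0.066  0.1344] bay [-0.1105  0.003 ] jawyaw 1.5392 rad xax [ 0.068  0.006 -0.998] F [ 0.1  0.8 -2.2] gap 0.0451 q [ -0.  28. 108.   1.  40. -89.]
3.3333333333333335
```

View pics/s16z.png

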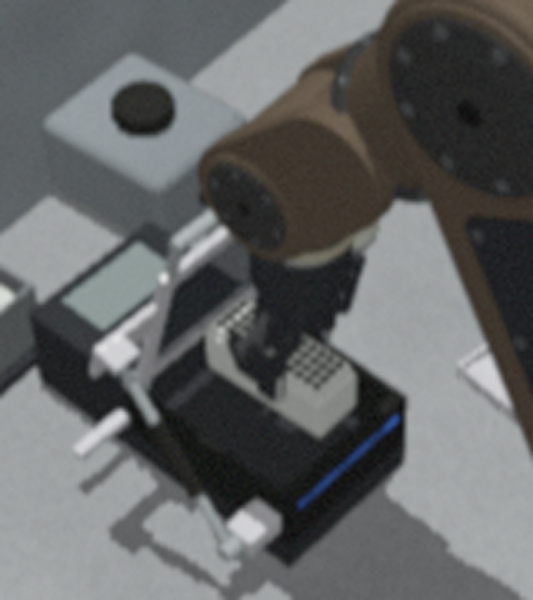

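```bash
python3 -m pendant '[-0.02,0,0.014,0, -0.03,-0.005,0.014,0, -0.012,-0.02,0.01,0.01, 0.004,-0.035,0,0.01, 0.004,-0.04,0,0.01, 0.004,-0.04,0,0.01, 0.004,-0.04,0,0.01, 0.004,-0.04,0,0.006, 0.004,-0.04,0,0, 0.004,-0.035,0,0, 0.004,-0.025,0,0, 0,0,0,0]'; python3 st.py
```

```text
time_s: 30.58
position: [0.5185, -0.2636, 0.1803]
tcp_rot: [5.2, 85.6, 6.8]
ft_force: [-0.1, 0.4, -2.0]
finger_gap: 0.0447
t 30.57 pos [ 0.5185 -0.2636  0.1803] bay [-0.1233 -0.328 ] jawyaw 1.5994 rad xax [ 0.076  0.009 -0.997] F [-0.1  0.4 -2. ] gap 0.0447 q [ -35.   27.  101.    4.   49. -129.]
```

```bash
python3 -m pendant '[0.003,-0.03,0,-0.004, 0.002,-0.02,0,0, 0,-0.004,0,0, 0,0,-0.03,0, 0,0,-0.03,0, 0,0,0,0]'; python3 st.py; python3 - <<'E'
from h import *
c=cap('top','t17'); c=cap('side','s17')
crop('s17',330,140,450,270,'s17z'); crop('t17',400,190,500,300,'t17z')
E
```

```text
time_s: 31.32
position: [0.5234, -0.3143, 0.1196]
tcp_rot: [6.8, 85.7, 8.3]
ft_force: [-0.9, 0.5, -1.9]
finger_gap: 0.0447
t 31.32 pos [ 0.5234 -0.3143  0.1196] bay [-0.1153 -0.3783] jawyaw 1.5982 rad xax [ 0.075  0.011 -0.997] F [-0.9  0.5 -1.9] gap 0.0447 q [ -39.   33.  100.    5.   44. -133.]
4.615384615384615
5.454545454545454
```

View pics/s17z.png

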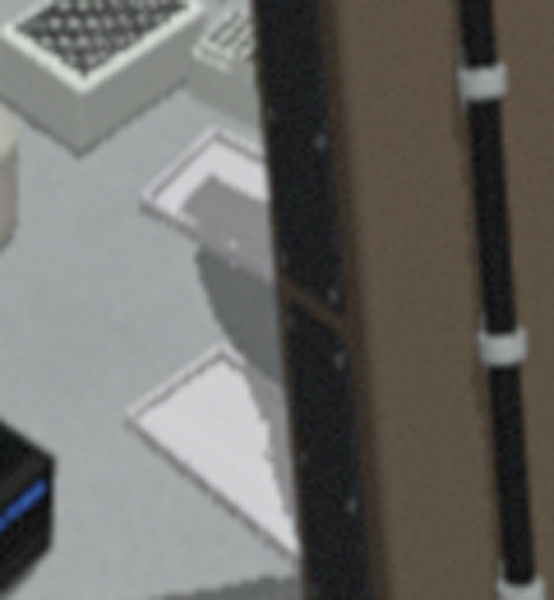

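View pics/t17z.png

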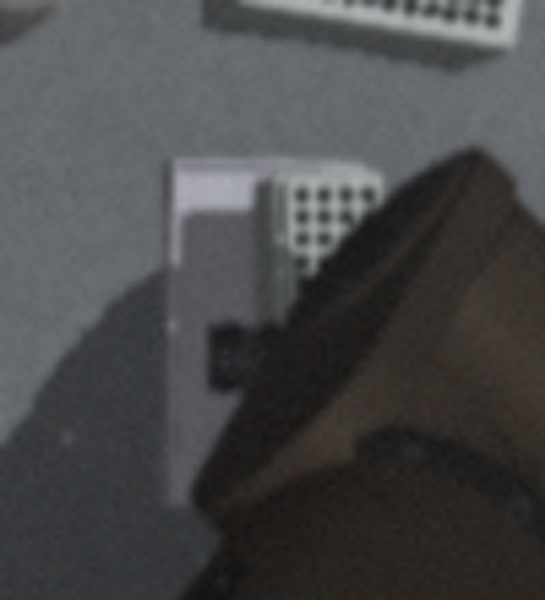

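```bash
python3 - <<'E'
from h import *
c=load('t17')
for x,y in [(284,180),(384,176),(272,320)]:
    print(atz(c,400+x/5.4545,190+y/5.4545,.151).round(4),world(c,400+x/5.4545+1,190+y/5.4545+1.5).round(3))
E
```

```text
[ 0.5875 -0.2947  0.151 ] [ 0.584 -0.297  0.15 ]
[ 0.5903 -0.3353  0.151 ] [ 0.603 -0.377 -0.002]
[ 0.5303 -0.2907  0.151 ] [ 0.525 -0.286  0.182]
```

```bash
python3 -m pendant '[0.002,-0.004,-0.025,0, 0,0,-0.025,0, 0,0,-0.02,0, 0,0,-0.012,0, 0,0,0,0]'; python3 st.py; python3 -m pendant '[0,0,-0.004,0, 0,0,-0.004,0]'; python3 st.py
```

```text
time_s: 32.05
position: [0.5298, -0.3202, 0.0456]
tcp_rot: [-0.5, 85.0, 1.2]
ft_force: [0.2, -0.7, -2.0]
finger_gap: 0.0449
t 32.05 pos [ 0.5298 -0.3202  0.0456] bay [-0.1086 -0.3839] jawyaw 1.5996 rad xax [ 0.087  0.002 -0.996] F [ 0.2 -0.7 -2. ] gap 0.0449 q [ -39.   40.  102.    6.   35. -135.]
time_s: 32.3
position: [0.5306, -0.3208, 0.0392]
tcp_rot: [-1.7, 84.9, -0.1]
ft_force: [0.3, 0.2, -1.2]
finger_gap: 0.0446
t 32.3 pos [ 0.5306 -0.3208  0.0392] bay [-0.1078 -0.3843] jawyaw 1.5997 rad xax [ 0.089 -0.    -0.996] F [ 0.3  0.2 -1.2] gap 0.0446 q [ -39.   40.  102.    6.   34. -135.]
```

```bash
python3 -m pendant '[-0.006,0.002,-0.004,0, 0,0,-0.005,0, 0,0,-0.003,0]'; python3 st.py; python3 -m pendant '[0,0,-0.003,0, 0,0,-0.002,0]'; python3 st.py
```

```text
time_s: 32.67
position: [0.5242, -0.3187, 0.0269]
tcp_rot: [-1.9, 84.8, -0.3]
ft_force: [0.2, -1.2, -1.7]
finger_gap: 0.0448
t 32.67 pos [ 0.5242 -0.3187  0.0269] bay [-0.1143 -0.3827] jawyaw 1.5996 rad xax [ 0.09  -0.    -0.996] F [ 0.2 -1.2 -1.7] gap 0.0448 q [ -39.   41.  103.    6.   32. -136.]
time_s: 32.92
position: [0.525, -0.319, 0.0228]
tcp_rot: [-2.4, 84.7, -0.8]
ft_force: [-4.3, 2.6, 31.7]
finger_gap: 0.0449
t 32.92 pos [ 0.525  -0.319   0.0228] bay [-0.1135 -0.3829] jawyaw 1.5994 rad xax [ 0.092 -0.001 -0.996] F [-4.3  2.6 31.7] gap 0.0449 q [ -39.   41.  103.    6.   31. -136.]
```

```bash
python3 -m pendant '[0,0,0.001,0, 0,0,0,0]'; python3 st.py; python3 -m pendant '[0,0,0,0, 0,0,0,0, 0,0,0,0]' 0.36; python3 -m pendant '[0,0,0.01,0, 0,0,0.02,0, 0,0,0.04,0, 0,0,0.05,0, 0,0.02,0.05,0, -0.04,0.03,0.02,0, -0.06,0.02,0,0]'; python3 st.py; python3 - <<'E'
from h import *
c=cap('top','t18'); c=cap('side','s18')
E
```

```text
time_s: 33.17
position: [0.5253, -0.3191, 0.024]
tcp_rot: [-2.7, 84.7, -1.0]
ft_force: [0.1, -0.3, -2.2]
finger_gap: 0.0449
t 33.17 pos [ 0.5253 -0.3191  0.024 ] bay [-0.1132 -0.383 ] jawyaw 1.5995 rad xax [ 0.092 -0.002 -0.996] F [ 0.1 -0.3 -2.2] gap 0.0449 q [ -39.   41.  103.    6.   31. -136.]
time_s: 33.55
position: [0.5254, -0.3192, 0.0239]
tcp_rot: [-2.8, 84.7, -1.1]
ft_force: [0.1, -0.2, -1.1]
finger_gap: 0.0578
time_s: 34.42
position: [0.4247, -0.2482, 0.2228]
tcp_rot: [-4.4, 84.5, -2.7]
ft_force: [-1.1, -1.2, -0.2]
finger_gap: 0.058
t 34.42 pos [ 0.4247 -0.2482  0.2228] bay [-0.2178 -0.3182] jawyaw 1.5998 rad xax [ 0.095 -0.005 -0.995] F [-1.1 -1.2 -0.2] gap 0.058 q [ -40.   16.  111.    4.   48. -134.]
```

View pics/t18.png

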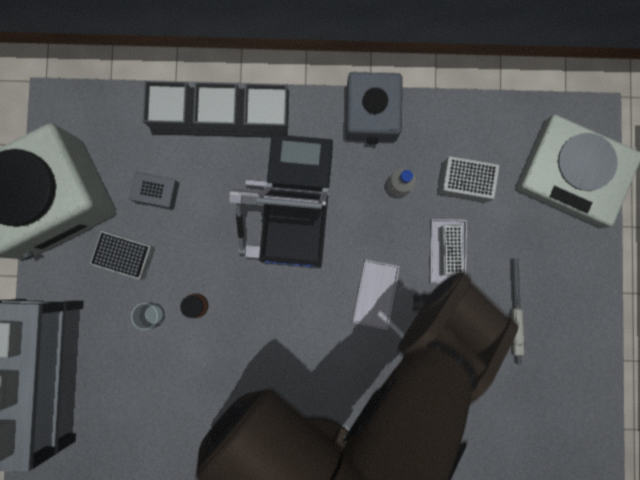

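View pics/s18.png

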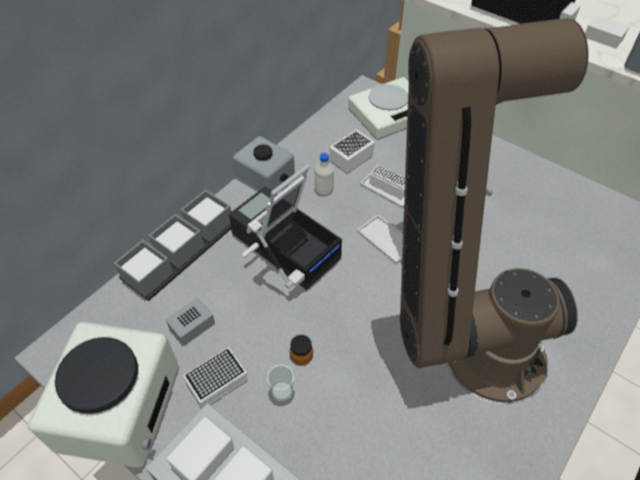

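```bash
python3 -m pendant '[0,0.04,0.03,0, 0,0.05,0.02,0, 0.01,0.05,0,0, 0.01,0.04,0,0, 0,0,0,0]'; python3 st.py; python3 - <<'E'
from h import *
c=cap('top','t19'); s=cap('side','s19')
h=(.661,.0565);y=np.radians(-3.4)
overlay('s19',h,y,1.3,.94,'s19o',(220,140,360,300))
crop('t19',415,205,485,295,'t19z')
d=c['depth']
for v in range(224,280,6): print(v,[round(float(world(c,u,v)[2]),3) for u in range(434,468,4)])
# bystander change vs t1 depth
a=load('t1')['depth']; b=np.abs(d-a)>.012
print([ (n,int(b[v0:v1,u0:u1].sum())) for n,u0,v0,u1,v1 in (('box',85,225,160,285),('block',125,165,185,215),('beaker',125,295,170,335),('jar',175,285,215,325),('bottle',380,160,420,205),('rackR',438,148,505,205),('pip',505,250,530,370))])
E
```

```text
time_s: 35.15
position: [0.4407, -0.0619, 0.2773]
tcp_rot: [-3.8, 84.4, -2.4]
ft_force: [-0.3, -1.4, -0.4]
finger_gap: 0.0582
t 35.15 pos [ 0.4407 -0.0619  0.2773] bay [-0.2128 -0.1313] jawyaw 1.5947 rad xax [ 0.097 -0.004 -0.995] F [-0.3 -1.4 -0.4] gap 0.0582 q [ -17.    8.  112.    2.   54. -110.]
6.666666666666667
224 [0.006, 0.003, 0.005, 0.007, 0.003, 0.007, 0.006, 0.004, 0.011]
230 [0.004, 0.003, 0.04, 0.054, 0.052, 0.054, 0.055, 0.007, 0.01]
236 [0.003, 0.004, 0.04, 0.054, 0.055, 0.055, 0.055, 0.004, 0.011]
242 [0.004, 0.005, 0.037, 0.053, 0.05, 0.052, 0.054, 0.006, 0.011]
248 [0.003, 0.004, 0.031, 0.054, 0.054, 0.054, 0.053, 0.041, 0.01]
254 [0.005, 0.004, 0.032, 0.052, 0.053, 0.056, 0.053, 0.043, 0.009]
260 [0.006, 0.004, 0.031, 0.052, 0.055, 0.053, 0.054, 0.051, 0.01]
266 [0.003, 0.004, 0.028, 0.055, 0.054, 0.057, 0.055, 0.054, 0.011]
272 [0.003, 0.004, 0.025, 0.049, 0.053, 0.053, 0.054, 0.043, -0.003]
278 [0.004, 0.004, 0.002, 0.002, 0.003, 0.003, 0.004, 0.003, 0.001]
[('box', 60), ('block', 27), ('beaker', 18), ('jar', 17), ('bottle', 29), ('rackR', 50), ('pip', 31)]
```

View pics/t19z.png

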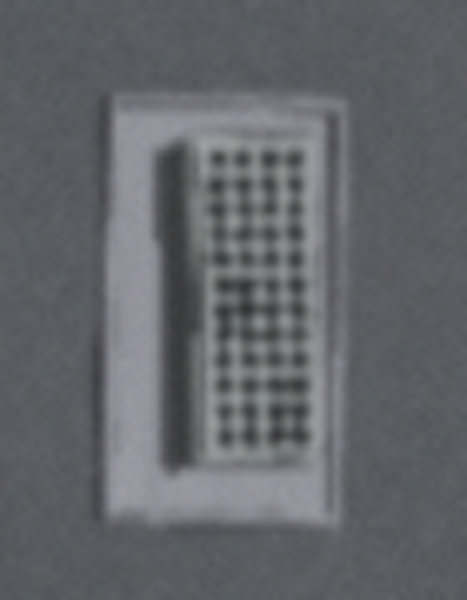

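View pics/s19o.png

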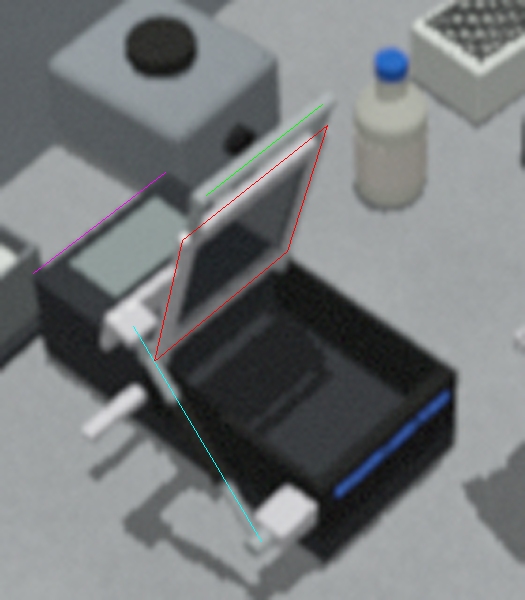

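The rack's top reads about 0.054 m all over, so it is flat on the tray floor and inside the rim. The flap and stay haven't moved, and the bystanders show only edge noise. I'm handing it in.

```bash
python3 -c "
from bench import ctrl
print(ctrl.close_job())"
```

```text
the job is handed in; nothing more can be done
None
```

The job is done and handed in at about 35 s. The flap is propped on its stay, and the rack stands flat in the carrier tray farthest to the robot's right.

**What I did:**
1. I lifted the flap by its bar to the upper stop, swung the stay up to about 0.87 rad, and pulled the flap down onto it until it stopped firmly at about 30 N.
2. I lifted the rack out level and set it in the tray.

**Last checks:**
- **Flap and stay:** the side view matches the model at flap 1.30 and stay 0.94 rad, the same as right after seating. The ball itself was hidden in the catch, so "fully home" rests on the firm stop and this match.
- **Rack:** its top reads about 0.054 m throughout, which is the 4 mm tray floor plus its 50 mm height. It lies inside the rim and a few degrees off the tray's long axis.
- **Bystanders:** six of the seven show only edge noise in the depth comparison. For one of those six I boxed the pale box beside the right-hand tray. The plate stack was not identified separately, but nothing looked moved in the final pictures.
- **Robot:** the gripper stands clear of everything.

**What did not go smoothly:**
- The first grip on the stay slipped, leaving it at about 0.4 rad, so I re-gripped it.
- The hand picked up a lean, so I pressed the closed fingertips on the bay's fixed front wall at about 20 to 30 N to straighten it.
- At touchdown the rack met the tray floor with about 32 N before I let go.

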